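# Close a butt-joint bonding jig by three clicks and hold it

### The arm

A 6-joint arm with a two-finger parallel gripper is mounted at the origin on the work surface. World frame = base frame: x ahead of the robot, y to its left, z up, the work surface at z = 0. Lengths are in m, angles in rad, forces in N, time in s.
With the tool pointing down it reaches from about 0.375 to 0.9 m from the base axis. Payload 3.1 kg.
Tool frame: the origin (TCP) lies at the very end of the fingers, on their centre line; the grasp point (between the pads) lies 19 mm behind it; x points along the fingers, y is the direction in which the jaws open and shut, and the axes are right-handed (so a half turn about x gives the same grasp; the last joint's range is limited). The gripper opens to 87 mm and grips with 3 to 60 N. Pads are 19 mm wide; open, the fingers measure 117 mm over their backs; the gripper's body (75 mm by 190 mm) begins 51 mm behind the grasp point.
Start: joints at [1, 0.527, 1.433, -0, 1.181, -0.178], TCP at [0.239, 0.578, 0.186] pointing down, gripper open.
Joint ranges: [-3.08, 3.08], [-0.75, 2.2], [0.22, 2.44], [-1.43, 4.57], [0, 2.65], [-2.85, 2.85]. Speed limits (rad/s): [2.79, 2.79, 3.14, 3.14, 3.14, 3.14].

### API

Orientations are given as a unit quaternion [x, y, z, w].
In Python, from rig import robot gives the robot as it stands.
- The arm moves only by the tool carry_out, never from a script. Its argument "commands" is a list that holds one entry, the list of rows, each a list of 5 numbers: the opening, from 0 (shut) to 1 (fully open), then the shift along the tool's x, y, z in mm, then the turn about the tool's x in degrees. In form: [[[hand, x, y, z, twist], ...]]. A call has 1 to 8 rows; each row shifts and turns the pose as measured when the row begins, along the tool's axes as they then stand; what a row does not reach is not made up. A row lasts 1/12 s, in which the tool goes at most 41.7 mm and 7.16 degrees, less where a joint would pass 70% of its speed; a pose out of reach is approached as far as the arm can. A call with a gripper value outside its range is refused whole. The fingers move at their own pace and stop on an object; "force" is the grip in N (left out, the last holds). Time passes only in rows, so rows that do not move let the fingers close. It gives the time, the measured TCP pose, the force and the opening at its end, in the units of the state.
- robot.get_obs(): the state, without advancing time (a new reading comes with each control period).
- robot.camera(name): name is "side" or "top"; returns the picture (400x640x3 uint8, red, green, blue); there is no depth.
- robot.camera_model(name): a dict with "fx", "fy", "cx", "cy" (pixels), "k1" (the pictures are not rectified: a ray, as slopes to the right and down, at radius r is drawn at 1 + k1 r^2 times it, then the intrinsics apply), "R" (3x3) and "t" (3): a world point X has camera coordinates R X + t. Camera axes: x right, y down, z forward; pixel columns grow to the right and rows downward; lengths in m; the calibration is good to about 2 mm. A picture is of the moment at which its call begins. camera_model takes no time and is no camera call.
- robot.hand_in(): hands the job in, once; it reports no verdict.
The state is a dict: "time": time; "q": joint angles; "joint_velocities": joint speeds; "joint_torque": joint torques, N m; "position": TCP position; "tool_rot": TCP orientation; "ft_force": force on the tool from outside, world axes, zero at the start; "moment": the same for the moment, N m; "grip_width": finger opening in m.
Only numpy, scipy, OpenCV 4.12 (cv2) and the standard library are available. Lean on these libraries where they do the work, as an engineer would, in place of code of your own. Each camera call takes 0.05 s, during which the arm holds its last target. There are 200 camera calls.

### The job

Lay the loose round rod in the jig's V-notched saddles and the loose square bar in its square-notched saddles, each in line with its clamped half and let go. Then bring the jig's lever down through its free travel until it has clicked three times, no more, so that the jaw presses both joints shut, and finish while still holding the lever there, because it springs back when let go. Leave the other things on the bench where they are.

Things in the scene. Friction and masses are not known exactly. Their poses are not given: they have to be found in the camera images.
- rod_center (a point): Centre of the loose round rod: bare aluminium, 28 mm diameter, 60 mm long, 0.07 to 0.14 kg, lying on its side on the bench, square-cut ends. Its x axis runs along the rod.
- bar_center (a point): Centre of the loose square bar: bare aluminium, 28 x 28 mm, 60 mm long, 0.09 to 0.18 kg, lying on the bench. Its x axis runs along the bar, z points up.
- jig: Bonding jig bolted to the bench: grey base 150 x 325 x 14 mm, two lanes 68 mm apart, open from above. Origin at bench level, 55 mm before the nests, midway between the lanes; y runs along the lanes from the lever end to the end block that clamps the fixed halves; x points away from the robot across the lanes; z up. All the jig's points have these axes. Nothing within 70 mm of the nests is over 82 mm high.
- v_nest (a point): Where the rod's centre is once its joint is shut, 46 mm above the bench, in the lane nearer the robot. Two V-notched saddles, 8 mm thick, at y = -22 and +22 mm of here, centre the rod; tops 7 mm below its axis; 36 mm free between them for fingers. Its clamped half, an equal rod, ends at y = +30. Lay the rod at y about -3 mm: the jaw pushes it home.
- square_nest (a point): Where the bar's centre is once its joint is shut, 46 mm above the bench, in the lane farther from the robot. Two square-notched saddles placed as at v_nest: notch 32 mm wide, floor 14 mm below here, flared lips up to mid-height of the bar. Its clamped half, an equal bar, ends at y = +30. Lay the bar flat at y about -3 mm: the jaw pushes it home.
- jaw: Sprung steel jaw plate across both lanes, 112 mm wide, 64 mm high, driven by the lever. Its face is 42 mm before the nest points (-y) with the lever fully up and comes 30 mm nearer per rad, so a 60 mm part has 12 mm of play (6 mm at joint 0.2). Its load spring gives once both joints are shut. Its origin is the jig's when the lever is up, not on the plate.
- lever_pivot (a point): The lever's hinge point, 85 mm above the bench, on the jig's centre line near its -y end. The hinge axis is the jig's x. The lever swings in the y-z plane through this point and reaches out to -y, away from the saddles, and up.
- handle (a point): Place to take the lever: on the axis of its grey plastic grip, 135 mm from the pivot. The grip is a plain cylinder, 22 mm diameter, 92 to 170 mm out from the pivot along the lever. The steel lever arm nearer the pivot is 8 mm thick, 18 mm deep. Fully up, the lever's tip stands 215 mm above the bench: carry parts over or round it.
- lever (a joint): Lever angle, rad. 0: fully up, the grip 0.80 rad (46 degrees) above level; grows as the grip is pushed down; level at 0.80; end stop 1.15. Starts at 0 to 0.2. First it moves freely against a light return spring (4 to 6 N at the handle); the first tooth is met a little past 0.3. Let go, it springs right back up.
- click_pin (a point): Roller tip of the sprung pin that rides over the notched quadrant on the lever. Clicks are 0.15 rad (20 mm at the handle) apart. At each tooth the push at the handle jumps up (to some 8, 11 and 13 N at the first three), then falls off steadily by 5 to 7 N until the pin sits in the notch, half a spacing past the crest: a click. Pushed on out of the notch, the push jumps up again. Felt best by pressing the grip from above.
- glue: Bystander, not to be moved: white squeeze bottle with a black cap, 40 mm diameter, 100 mm tall. Origin at the centre of its underside.
- tub: Bystander, not to be moved: white lidded tub, 80 mm diameter, 70 mm tall. Origin at the centre of its underside.
- beaker: Bystander, not to be moved: glass beaker, 70 mm diameter, 85 mm tall. Origin at the centre of its underside.
- dish: Bystander, not to be moved: aluminium weighing dish, 70 mm diameter, 16 mm tall. Origin at the centre of its underside.
- brush: Bystander, not to be moved: flat brush with a wooden handle, 190 mm long. Origin at the centre of its underside.
- mandrel: Bystander, not to be moved: thin steel pin, 16 mm diameter, 90 mm long, lying. Origin at the centre of its underside.
- puck: Bystander, not to be moved: grey rubber puck, 44 mm diameter, 12 mm thick. Origin at the centre of its underside.
There are look-alikes about, which are no part of the job. What is shaped like the part that bears bar_center but brown or pink is not meant.

How it is judged:
On the way, in this order (a step that is already met when the one before it is completed fails the run):
1. the rod lies in the V saddles and the bar in the square saddles, in line with their clamped halves, both let go (x of rod_center in the frame of v_nest between -0.004 and 0.004 m and y of rod_center in the frame of v_nest between -0.016 and 0.004 m and z of rod_center in the frame of v_nest between -0.004 and 0.004 m and angle between the x axis of rod_center and the y axis of v_nest, either way round below 0.12 rad and x of bar_center in the frame of square_nest between -0.004 and 0.004 m and y of bar_center in the frame of square_nest between -0.016 and 0.004 m and z of bar_center in the frame of square_nest between -0.004 and 0.004 m and angle between the x axis of bar_center and the y axis of square_nest, either way round below 0.12 rad and contact force between the fingers and rod below 0.1 N and contact force between the fingers and bar below 0.1 N), for 0.2 s.
2. the lever stands in its third notch, held by the fingers, the jaw pressing both parts (value of joint lever between 0.735 and 0.862 rad and contact force between jaw and rod above 3 N and contact force between jaw and bar above 3 N and contact force between the fingers and lever above 2 N), for 0.3 s.
At the end, for the whole second after the job is handed in: Rod in the V saddles, bar in the square ones, butted to their clamped halves (4 mm across and in height, 3 mm along, 0.12 rad), not touched; lever in its third notch (joint 0.735 to 0.862), jaw pressing each part over 3 N, fingers still on the lever with over 2 N (all of step 2 and x of rod_center in the frame of v_nest between -0.004 and 0.004 m and y of rod_center in the frame of v_nest between -0.003 and 0.003 m and z of rod_center in the frame of v_nest between -0.004 and 0.004 m and angle between the x axis of rod_center and the y axis of v_nest, either way round below 0.12 rad and x of bar_center in the frame of square_nest between -0.004 and 0.004 m and y of bar_center in the frame of square_nest between -0.003 and 0.003 m and z of bar_center in the frame of square_nest between -0.004 and 0.004 m and angle between the x axis of bar_center and the y axis of square_nest, either way round below 0.12 rad and contact force between the fingers and rod below 0.1 N and contact force between the fingers and bar below 0.1 N); the arm keeps its last pose, push and grip.
It fails at once if the lever is pushed on to the fourth click (value of joint lever above 0.9 rad).
It fails at once if another thing on the bench is moved more than 30 mm (distance of any of glue, tub, beaker, dish, brush, mandrel, puck from where it was at the start of the episode above 0.03 m).
It also fails if it takes over 72 s, if anything falls off the work surface, if the arm or the gripper's body presses on something with over 40 N, if the wrist force passes 120 N, or if a joint passes its speed limit or range.

## Working session

There is one attempt and no reset: what is moved stays moved. The work goes in short steps, Python scripts to look and compute and a tool call to move; the robot and the scene stay as the last step left them, time stands still between calls to the robot, and variables do not carry over. Pictures are saved under pics/ and viewed, on a budget of 10 in all, crops included, one or two more only if the job needs it, and the job is handed in when it is done.

Besides the shell and the picture viewer there is one more tool, called after "Emit:" as name(argument=value, ...) on one line, values as JSON. carry_out: Moves the arm, as the interface text tells. Its arguments: {"type":"object","properties":{"commands":{"type":"array"},"force":{"type":"number"}},"required":["commands"]}

```bash
mkdir -p pics; ls; cat > h.py <<'E'
import numpy as np, cv2
from rig import robot
from scipy.spatial.transform import Rotation as Rn
def snap(name,fn=None):
    im=robot.camera(name)
    if fn: cv2.imwrite('pics/'+fn,im[:,:,::-1])
    return im
def ray(name,u,v):
    m=robot.camera_model(name); R=np.array(m['R']);t=np.array(m['t'])
    K=np.array([[m['fx'],0,m['cx']],[0,m['fy'],m['cy']],[0,0,1.]])
    p=cv2.undistortPoints(np.array([[[u,v]]],float),K,np.array([m['k1'],0,0,0.]))[0,0]
    return -R.T@t, R.T@np.array([p[0],p[1],1])
def plane(name,u,v,z):
    o,d=ray(name,u,v); return o+d*(z-o[2])/d[2]
def tri(u1,v1,u2,v2):
    o1,d1=ray('top',u1,v1);o2,d2=ray('side',u2,v2)
    s=np.linalg.lstsq(np.c_[d1,-d2],o2-o1,rcond=None)[0]
    a,b=o1+s[0]*d1,o2+s[1]*d2
    return (a+b)/2,np.linalg.norm(a-b)
def proj(name,X):
    m=robot.camera_model(name)
    K=np.array([[m['fx'],0,m['cx']],[0,m['fy'],m['cy']],[0,0,1.]])
    return cv2.projectPoints(np.atleast_2d(np.array(X,float)),cv2.Rodrigues(np.array(m['R']))[0],np.array(m['t']),K,np.array([m['k1'],0,0,0.]))[0][:,0]
E
python3 - <<'E'
from h import *
a=snap('top','top0.png');b=snap('side','side0.png')
for n in('top','side'):
    m=robot.camera_model(n); print(n,m['fx'],m['k1'],-np.array(m['R']).T@m['t'])
o=robot.get_obs();print(o); print(Rn.from_quat(o['tool_rot']).as_matrix().round(3))
E
```

```text
pics
top 505.9065550130682 -0.05780528797723599 [ 0.33514086 -0.01665054  1.61244467]
side 369.3052842160457 -0.0041907183702087234 [ 0.22631932 -0.56798903  0.82644367]
{'time': 0.1, 'q': array([ 1.00048420e+00,  5.28355948e-01,  1.43378629e+00,  6.82995708e-06,
        1.18139383e+00, -1.78533807e-01]), 'joint_velocities': array([-1.01042081e-03, -3.45713014e-03, -4.16710755e-03, -6.67259574e-04,
       -9.13938619e-05, -7.90476534e-04]), 'joint_torque': array([-1.77476732e-04, -4.40982485e+01, -1.77150267e+01,  6.34399289e-02,
        5.34471392e-02, -5.67817528e-05]), 'position': array([0.23823308, 0.57702109, 0.1846763 ]), 'tool_rot': array([ 0.13699255,  0.69383623, -0.13826991,  0.69332948]), 'ft_force': array([ 0.31268321, -0.6467315 ,  0.52821911]), 'moment': array([-0.04984677,  0.01252171,  0.02548963]), 'grip_width': 0.08718196169855623}
[[-0.001  0.382  0.924]
 [-0.002  0.924 -0.382]
 [-1.    -0.002 -0.   ]]
```

View pics/top0.png

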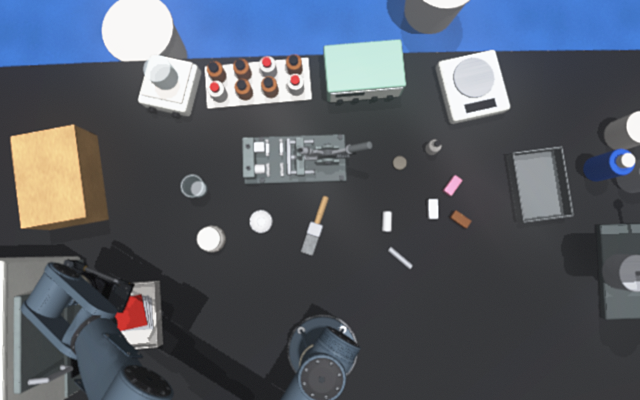

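View pics/side0.png

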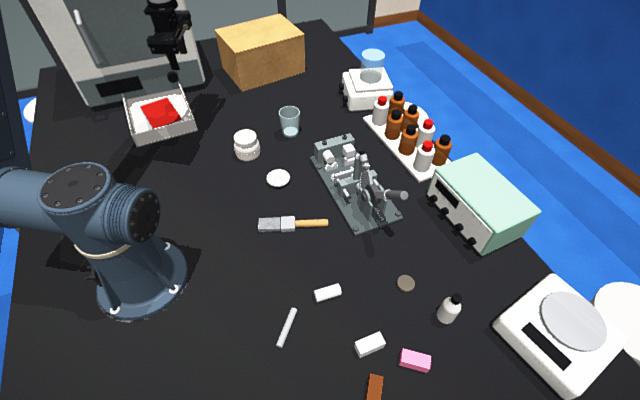

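The top view shows the jig at (295,160), with its lever out to (365,147). The candidate parts are white pieces at (387,221) and (433,209). The thin pin at (400,258) is the mandrel, and the pink (453,185) and brown (461,219) bars are look-alikes. The rod should be (387,221), rounded, and the bar (433,209), flat-topped. I'll confirm both in one enlarged crop.

```bash
python3 - <<'E'
import cv2,numpy as np
a=cv2.imread('pics/top0.png');b=cv2.imread('pics/side0.png')
r=lambda i,x,y,w,h:cv2.resize(i[y:y+h,x:x+w],(400,300),interpolation=cv2.INTER_CUBIC)
cv2.imwrite('pics/c1.png',np.vstack([np.hstack([r(a,370,175,107,80),r(b,300,270,107,100)]),np.hstack([r(a,235,120,144,80),r(b,305,125,107,105)])]))
E
```

```text
(no output)
```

View pics/c1.png

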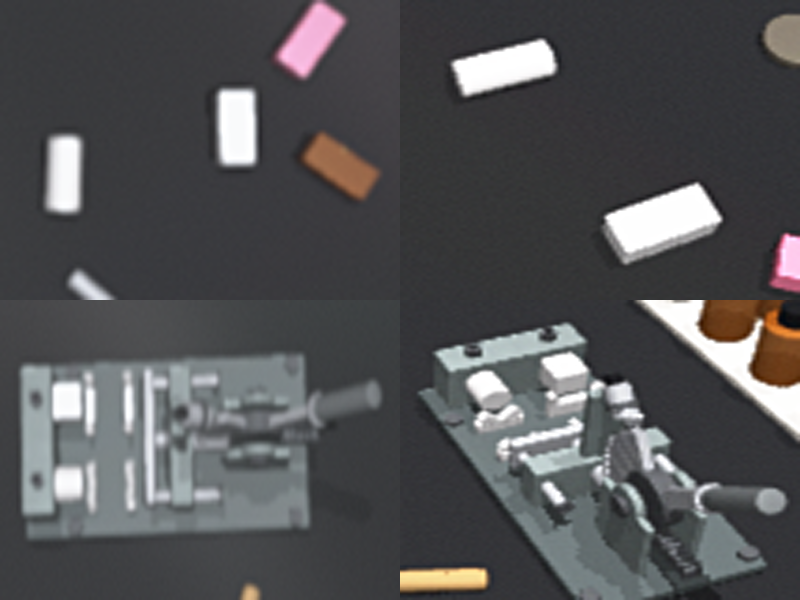

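```bash
cat > meas.py <<'E'
from h import *
def blob(im,x,y,w,h,f):
    c=im[y:y+h,x:x+w]; m=f(c.astype(int)).astype(np.uint8)
    n,l,s,ce=cv2.connectedComponentsWithStats(m); k=1+np.argmax(s[1:,4])
    p=np.argwhere(l==k)[:,::-1]+[x,y]
    return p.astype(np.float32)
E
python3 - <<'E'
from meas import *
a=cv2.imread('pics/top0.png')
W=lambda c:c.min(2)>150
for nm,box in (('rod',(378,205,20,30)),('bar',(422,195,22,28))):
    p=blob(a,*box,W); r=cv2.minAreaRect(p); print(nm,len(p),r)
    cs=cv2.boxPoints(r)
    q=np.array([plane('top',*c,0.028 if nm=='bar' else 0.02)[:2] for c in cs]);print(q.round(4).tolist(),q.mean(0))
    e=[q[(i+1)%4]-q[i] for i in range(2)];print([ (np.linalg.norm(x).round(4),np.degrees(np.arctan2(x[1],x[0])).round(1)) for x in e])
# jig base outline
E
```

```text
rod 163 ((387.0, 221.0), (20.0, 8.0), 90.0)
[[0.4315, -0.1995], [0.4309, -0.2247], [0.3679, -0.2225], [0.3686, -0.1974]] [ 0.39971445 -0.21102965]
[(np.float64(0.0253), np.float64(-91.4)), (np.float64(0.063), np.float64(178.0))]
bar 190 ((432.5, 208.5), (19.0, 9.0), 90.0)
[[0.4653, -0.3416], [0.4646, -0.37], [0.4048, -0.3675], [0.4055, -0.3391]] [ 0.43503193 -0.35456642]
[(np.float64(0.0284), np.float64(-91.4)), (np.float64(0.0599), np.float64(177.6))]
```

The crop confirms it: (387,221) has rounded ends and shading, so it is the rod. (433,209) is a flat-topped box in bare aluminium, so it is the bar. In the jig, the clamped halves are at about (259,147) for the bar lane and (259,168) for the rod lane.

```bash
python3 - <<'E'
from meas import *
a=cv2.imread('pics/top0.png');g=a.min(2).astype(float)
def wc(x,y,w,h,t):
    c=np.clip(g[y:y+h,x:x+w]-t,0,None);yy,xx=np.mgrid[y:y+h,x:x+w]
    s=c.sum();u,v=(c*xx).sum()/s,(c*yy).sum()/s
    C=np.array([[(c*(xx-u)**2).sum(),(c*(xx-u)*(yy-v)).sum()],[0,(c*(yy-v)**2).sum()]])/s
    an=.5*np.degrees(np.arctan2(2*C[0,1],C[0,0]-C[1,1]))
    return u,v,an
for nm,box,z in(('rod',(376,203,23,36),.025),('bar',(421,193,24,32),.028)):
    u,v,an=wc(*box,90);P=plane('top',u,v,z);t=np.radians(an)
    Q=plane('top',u+10*np.cos(t),v+10*np.sin(t),z)-P
    print(nm,u,v,P.round(4),'axis deg',np.degrees(np.arctan2(Q[1],Q[0])))
np.set_printoptions(linewidth=250)
print(a[140:180,250:292].min(2))
E
```

```text
rod 386.87102495882425 221.01959542210398 [ 0.3994 -0.21    0.025 ] axis deg -3.838975965540177
bar 432.93477602396257 208.4067243294181 [ 0.4352 -0.3559  0.028 ] axis deg 179.52911300110907
[[160 161 152 ... 188 161 157]
 [159 161 152 ... 196 192 201]
 [160 161 151 ... 200 197 204]
 ...
 [ 93  91  92 ... 118 113 111]
 [ 71  71  71 ... 118 112 113]
 [ 88  89  90 ... 119 114 116]]
```

```bash
python3 - <<'E'
from meas import *
import sys
np.set_printoptions(linewidth=300,threshold=sys.maxsize)
a=cv2.imread('pics/top0.png')
print(a[134:180,250:288].min(2))
# base outline: greenish-grey
hsv=cv2.cvtColor(a,cv2.COLOR_BGR2HSV)
c=a[120:200,230:360].astype(int); m=(c.max(2)>62).astype(np.uint8)
n,l,s,ce=cv2.connectedComponentsWithStats(m);k=1+np.argmax(s[1:,4]);print(s[k])
for row in (140,150,165,175,180,184): print(row,np.flatnonzero(l[row-120]==k)[[0,-1]]+230)
for col in (250,265,290,305,320,335,342): print(col,np.flatnonzero(l[:,col-230]==k)[[0,-1]]+120)
E
```

```text
[[ 68  68  68  68  68  68  70  70  70  70  70  72  71  70  72  73  72  71  73  73  72  73  73  72  74  74  74  76  75  75  75  76  77  76  77  76  77  76]
 [ 65  65  67  66  68  68  68  69  68  69  71  70  71  72  72  72  73  72  73  74  75  76  77  76  76  78  77  76  75  76  76  76  77  80  79  78  78  80]
 [ 72  72  71  68  69  69  71  72  74  74  78  82  81  80  81  81  81  80  83  91  95  98  99  99  96  94  95  95  95  95  94  97  98 100 100 100  99  99]
 [108 110 106  90  87  92  94  95  96  95  97 100 100 101 102 103 103 103 105 115 121 123 124 124 120 118 117 120 119 121 124 125 124 124 123 124 124 130]
 [152 154 146 118 108 118 122 122 118 114 111 113 113 113 117 125 129 128 123 123 125 125 126 126 125 125 126 125 127 138 152 152 136 128 127 126 133 164]
 [160 162 154 119 104 116 123 123 119 113 111 113 111 105 118 154 175 169 142 125 123 124 123 124 125 125 125 124 132 162 189 186 152 128 125 121 140 199]
 [160 161 152 113  88 102 116 120 115 108 109 111 108 103 124 173 211 207 161 126 122 122 125 125 124 124 126 125 132 169 204 200 157 128 122 113 132 202]
 [159 161 152 1
[... 5544 characters left out ...]
124 121 125 126 124]
 [ 93  91  92  85  74  69  84 102 110 109 107 105 105 104 106 109 113 123 125 119 120 125 125 127 125 126 125 127 127 127 123 117 113 116 122 127 127 129]
 [ 71  71  71  70  71  78  93 109 115 113 109 104 104 106 109 116 121 122 122 123 124 126 125 125 126 127 127 127 127 126 126 126 124 126 126 127 127 127]
 [ 88  89  90  90  91  92 103 116 122 115 111 110 111 112 112 120 126 125 125 125 126 127 126 127 127 126 127 128 127 127 127 127 127 129 128 127 128 128]]
[    0     0   130    80 10064]
140 [230 359]
150 [230 359]
165 [230 358]
175 [230 347]
180 [230 357]
184 [230 359]
250 [120 199]
265 [120 199]
290 [120 199]
305 [120 199]
320 [120 199]
335 [120 199]
342 [120 199]
```

```bash
python3 - <<'E'
from meas import *
a=cv2.imread('pics/top0.png').min(2).astype(float)
be=plane('top',263.8,146.3,.060); re=plane('top',264.4,168.7,.059)
print('bar end',be,'rod end',re,'dist',np.linalg.norm(be-re),'angle jigx',np.degrees(np.arctan2(*(be-re)[1::-1])))
# saddle centroids
def wc(x0,x1,y0,y1,t=130):
    c=np.clip(a[y0:y1,x0:x1]-t,0,None);yy,xx=np.mgrid[y0:y1,x0:x1];return (c*xx).sum()/c.sum(),(c*yy).sum()/c.sum()
for n,b,z in(('sqA',(265,271,138,156),.043),('sqB',(278,284,138,156),.043),('vA',(265,271,161,177),.037),('vB',(278,284,161,177),.037)):
    u,v=wc(*b);print(n,round(u,2),round(v,2),plane('top',u,v,z).round(4))
E
python3 - <<'E'
import cv2
b=cv2.imread('pics/side0.png')
cv2.imwrite('pics/c2.png',cv2.resize(b[128:192,308:388],(800,640)[:2] and (750,600),interpolation=cv2.INTER_CUBIC))
E
```

```text
bar end [0.63999289 0.16890249 0.06      ] rod end [0.56966865 0.16810991 0.059     ] dist 0.07033580970243013 angle jigx 0.6457192534298974
sqA 266.92 147.4 [0.6396 0.1611 0.043 ]
sqB 280.85 146.89 [0.64   0.1172 0.043 ]
vA 267.45 168.96 [0.5719 0.1611 0.037 ]
vB 281.38 168.96 [0.5708 0.1172 0.037 ]
```

View pics/c2.png

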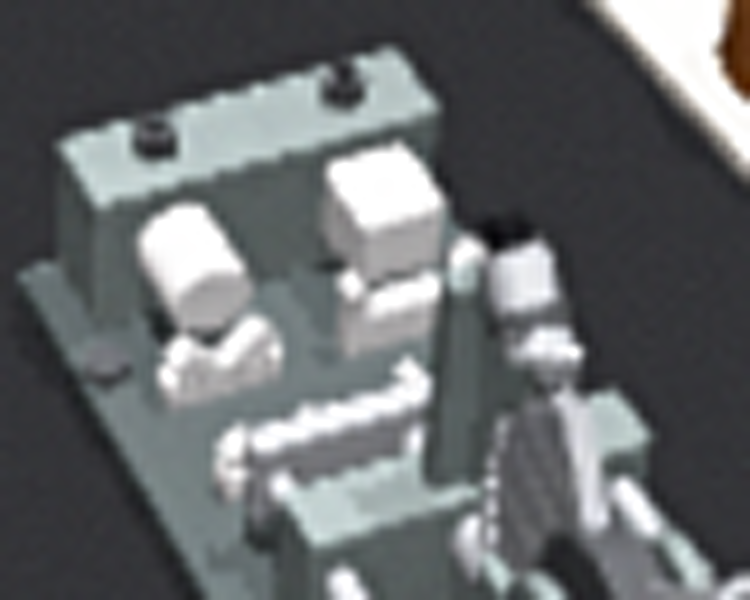

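The crop shows the clamped rod end face centred at about (330,159.5) and the top corners of the bar end at about (347,152.6) and (354.8,149.4) in the side view. The V saddles are in the near lane. I'll cross-check these against the top view and measure both parts in the side view as well.

```bash
python3 - <<'E'
from meas import *
print(plane('side',347,152.6,.06),plane('side',354.8,149.4,.06),'rod end',plane('side',330.1,159.5,.046))
print('base R top',np.array(robot.camera_model('top')['R']).round(3).tolist())
b=cv2.imread('pics/side0.png')
# bar top face / rod bright region
for n,bx,z in(('rod',(310,280,35,25),.018),('bar',(350,328,40,32),.028)):
    p=blob(b,*bx,lambda c:c.min(2)>(225 if n=='bar' else 150)); r=cv2.minAreaRect(p);q=np.array([plane('side',*c,z)[:2] for c in cv2.boxPoints(r)])
    u,v=p.mean(0);print(n,len(p),u,v,plane('side',u,v,z).round(4))
    C=np.cov(p.T);w,V=np.linalg.eigh(C);e=V[:,1]*8
    d=plane('side',u+e[0],v+e[1],z)-plane('side',u-e[0],v-e[1],z);print(np.degrees(np.arctan2(d[1],d[0])),q.round(4).tolist())
# lever handle tip: top
a=cv2.imread('pics/top0.png')
E
```

```text
[0.62403631 0.16145309 0.06      ] [0.65228901 0.16538745 0.06      ] rod end [0.57070257 0.1664652  0.046     ]
base R top [[-0.024, -1.0, -0.008], [-0.996, 0.025, -0.083], [0.083, 0.006, -0.997]]
rod 310 327.49356 291.93225 [ 0.3978 -0.2153  0.018 ]
176.28908759322593 [[0.3683, -0.1982], [0.4322, -0.2025], [0.4279, -0.2321], [0.3653, -0.2274]]
bar 370 369.66486 342.3919 [ 0.4327 -0.3608  0.028 ]
179.12370249590026 [[0.404, -0.3466], [0.4643, -0.347], [0.462, -0.3752], [0.403, -0.3743]]
```

```bash
cat > plan.py <<'E'
import sys,json
from h import *
# usage: plan.py hand x,y,z,yaw [x,y,z,yaw ...]  (yaw deg of tool y axis, tool down; step mm optional via 5th)
def yawof(R): return np.degrees(np.arctan2(R[1,1],R[0,1]))
o=robot.get_obs();p=np.array(o['position']);R=Rn.from_quat(o['tool_rot']).as_matrix();hand=float(sys.argv[1])
print('t',round(o['time'],2),'pos',p.round(4),'yaw',yawof(R).round(2),'F',o['ft_force'].round(1),'w',round(o['grip_width'],4))
rows=[]
for a in sys.argv[2:]:
    v=[float(s) for s in a.split(',')];T=np.array(v[:3]);st=v[4] if len(v)>4 else 40
    dy=(yawof(R)-v[3]+180)%360-180     # twist about down axis
    d=T-p;n=max(1,int(np.ceil(np.linalg.norm(d)*1000/st)),int(np.ceil(abs(dy)/7)))
    for i in range(n):
        s=R.T@(d/n)*1000;rows.append([hand]+[round(float(x),0 if np.linalg.norm(d)>.03 else 1) for x in s]+[round(float(dy/n),1)])
        R=R@Rn.from_rotvec([np.radians(dy/n),0,0]).as_matrix()
    p=T
for i in range(0,len(rows),8):print(json.dumps([rows[i:i+8]]))
E
python3 plan.py 1 .44,.25,.19,72 .42,-.1,.17,87 .399,-.211,.06,87
```

```text
t 0.1 pos [0.2382 0.577  0.1847] yaw 67.55 F [ 0.3 -0.6  0.5] w 0.0872
[[[1.0, -1.0, -23.0, 31.0, -0.4], [1.0, -1.0, -23.0, 31.0, -0.4], [1.0, -1.0, -23.0, 31.0, -0.4], [1.0, -1.0, -23.0, 31.0, -0.4], [1.0, -1.0, -23.0, 30.0, -0.4], [1.0, -1.0, -24.0, 30.0, -0.4], [1.0, -1.0, -24.0, 30.0, -0.4], [1.0, -1.0, -24.0, 30.0, -0.4]]]
[[[1.0, -1.0, -24.0, 30.0, -0.4], [1.0, -1.0, -25.0, 29.0, -0.4], [1.0, 2.0, -38.0, 10.0, -1.7], [1.0, 2.0, -38.0, 9.0, -1.7], [1.0, 2.0, -38.0, 8.0, -1.7], [1.0, 2.0, -38.0, 7.0, -1.7], [1.0, 2.0, -39.0, 5.0, -1.7], [1.0, 2.0, -39.0, 4.0, -1.7]]]
[[[1.0, 2.0, -39.0, 3.0, -1.7], [1.0, 2.0, -39.0, 2.0, -1.7], [1.0, 2.0, -39.0, 1.0, -1.7], [1.0, 28.0, -28.0, -4.0, 0.0], [1.0, 28.0, -28.0, -4.0, 0.0], [1.0, 28.0, -28.0, -4.0, 0.0], [1.0, 28.0, -28.0, -4.0, 0.0]]]
```

Emit:
carry_out(commands=[[[1, 0, -23, 31, 0], [1, -1, -23, 31, -1], [1, -1, -23, 31, -1], [1, -1, -23, 31, 0], [1, -1, -23, 30, 0], [1, 0, -24, 30, 0], [1, 0, -24, 30, -1], [1, 0, -24, 30, -1]]], force=20)

```text
time: 0.77
position: [0.3999, 0.3121, 0.1846]
tool_rot: [0.106, 0.701, -0.107, 0.697]
ft_force: [-0.2, 0.5, -0.4]
grip_width: 0.0871
```

Emit:
carry_out(commands=[[[1, 0, -24, 30, 0], [1, 0, -25, 29, 0], [1, 2, -38, 10, -2], [1, 2, -38, 9, -2], [1, 2, -38, 8, -2], [1, 2, -38, 7, -2], [1, 2, -39, 5, -2], [1, 2, -39, 4, -1]]])

```text
time: 1.43
position: [0.4409, -0.0004, 0.1712]
tool_rot: [0.036, 0.706, -0.035, 0.706]
ft_force: [0.7, -0.4, -0.4]
grip_width: 0.0872
```

```bash
python3 plan.py 1 .4,-.18,.15,87 .399,-.211,.05,87
```

```text
t 1.43 pos [ 4.409e-01 -4.000e-04  1.712e-01] yaw 84.24 F [ 0.7 -0.4 -0.4] w 0.0872
[[[1.0, 4.0, -37.0, -5.0, -0.6], [1.0, 4.0, -37.0, -5.0, -0.6], [1.0, 4.0, -36.0, -5.0, -0.6], [1.0, 4.0, -36.0, -6.0, -0.6], [1.0, 4.0, -36.0, -6.0, -0.6], [1.0, 33.0, -10.0, 0.0, 0.0], [1.0, 33.0, -10.0, 0.0, 0.0], [1.0, 33.0, -10.0, 0.0, 0.0]]]
```

Emit:
carry_out(commands=[[[1, 4, -37, -5, -1], [1, 4, -37, -5, -1], [1, 4, -37, -5, -1], [1, 4, -37, -6, 0], [1, 4, -37, -6, 0], [1, 33, -10, 0, 0], [1, 33, -10, 0, 0], [1, 33, -10, 0, 0]]])

```text
time: 2.1
position: [0.4035, -0.2374, 0.0543]
tool_rot: [0.014, 0.7, -0.025, 0.714]
ft_force: [-0.2, 0.7, 0.0]
grip_width: 0.0871
```

```bash
python3 plan.py 1 .399,-.211,.005,87,25 
```

```text
t 2.1 pos [ 0.4035 -0.2374  0.0543] yaw 86.88 F [-0.2  0.7  0. ] w 0.0871
[[[1.0, 16.0, 9.0, -2.0, -0.0], [1.0, 16.0, 9.0, -2.0, -0.0], [1.0, 16.0, 9.0, -2.0, -0.0]]]
```

Emit:
carry_out(commands=[[[1, 0, 26, -4, 0], [1, 0, 0, 0, 0]]])

```text
time: 2.27
position: [0.3965, -0.211, 0.0442]
tool_rot: [0.02, 0.705, -0.023, 0.709]
ft_force: [-0.4, 0.8, 0.9]
grip_width: 0.0871
```

```bash
python3 plan.py 1 .399,-.211,.005,87,20;python3 -c "
from h import *
print(Rn.from_quat(robot.get_obs()['tool_rot']).as_matrix().round(3))
snap('top','t1.png')" 
```

```text
t 2.27 pos [ 0.3965 -0.211   0.0442] yaw 86.48 F [-0.4  0.8  0.9] w 0.0871
[[[1.0, 20.0, 0.0, 1.0, -0.3], [1.0, 20.0, 0.0, 1.0, -0.3]]]
[[ 0.005  0.061  0.998]
 [-0.005  0.998 -0.061]
 [-1.    -0.004  0.006]]
```

Emit:
carry_out(commands=[[[1, 20, 0, 1, 0], [1, 18, 0, 1, 0], [1, 0, 0, 0, 0]]], force=30)

```text
time: 2.57
position: [0.404, -0.2174, 0.0069]
tool_rot: [0.016, 0.701, -0.026, 0.712]
ft_force: [0.1, 0.5, -0.5]
grip_width: 0.0869
```

Emit:
carry_out(commands=[[[1, 2, 5, -5, 0], [0, 0, 0, 0, 0], [0, 0, 0, 0, 0], [0, 0, 0, 0, 0], [0, 0, 0, 0, 0], [0, 0, 0, 0, 0], [0, 0, 0, 0, 0]]])

```text
time: 3.15
position: [0.402, -0.2142, 0.01]
tool_rot: [0.013, 0.699, -0.028, 0.715]
ft_force: [-0.1, 0.8, 0.1]
grip_width: 0.0553
```

```bash
python3 plan.py 0 .399,-.211,.13,87,40
```

```text
t 3.15 pos [ 0.402  -0.2142  0.01  ] yaw 86.67 F [-0.1  0.8  0.1] w 0.0553
[[[0.0, -30.0, 0.0, -0.0, -0.1], [0.0, -30.0, 0.0, -0.0, -0.1], [0.0, -30.0, 0.0, -0.0, -0.1], [0.0, -30.0, 0.0, -0.0, -0.1]]]
```

Emit:
carry_out(commands=[[[0, 4, 0, 0, 0], [0, 0, 0, 0, 0], [0, 0, 0, 0, 0], [0, 0, 0, 0, 0], [0, 0, 0, 0, 0]]])

```text
time: 3.57
position: [0.4026, -0.2147, 0.006]
tool_rot: [0.013, 0.698, -0.028, 0.715]
ft_force: [0.5, -0.0, 1.0]
grip_width: 0.0216
```

```bash
python3 plan.py 0 .399,-.211,.13,87,40;python3 -c "
from h import *
print(Rn.from_quat(robot.get_obs()['tool_rot']).as_matrix().round(3))"
```

```text
t 3.57 pos [ 0.4026 -0.2147  0.006 ] yaw 86.67 F [ 0.5 -0.   1. ] w 0.0216
[[[0.0, -31.0, 0.0, -0.0, -0.1], [0.0, -31.0, 0.0, -0.0, -0.1], [0.0, -31.0, 0.0, -0.0, -0.1], [0.0, -31.0, 0.0, -0.0, -0.1]]]
[[ 0.024  0.058  0.998]
 [-0.023  0.998 -0.058]
 [-0.999 -0.021  0.025]]
```

Grip width is 21.6 mm, less than the rod's 28 mm. I'll look before doing anything else.

```bash
python3 - <<'E'
from h import *
a=snap('top')[:,:,::-1];b=snap('side')[:,:,::-1]
r=lambda i,x,y,w,h:cv2.resize(i[y:y+h,x:x+w],(400,400),interpolation=cv2.INTER_CUBIC)
cv2.imwrite('pics/v1.png',np.hstack([r(a,330,150,120,120),r(b,240,200,160,160)]))
p=robot.get_obs()['position'];print(p,proj('top',p),proj('side',p))
E
```

```text
[ 0.40255967 -0.21466965  0.00606697] [[387.58700602 220.2523463 ]] [[329.09339696 293.24074149]]
```

View pics/v1.png

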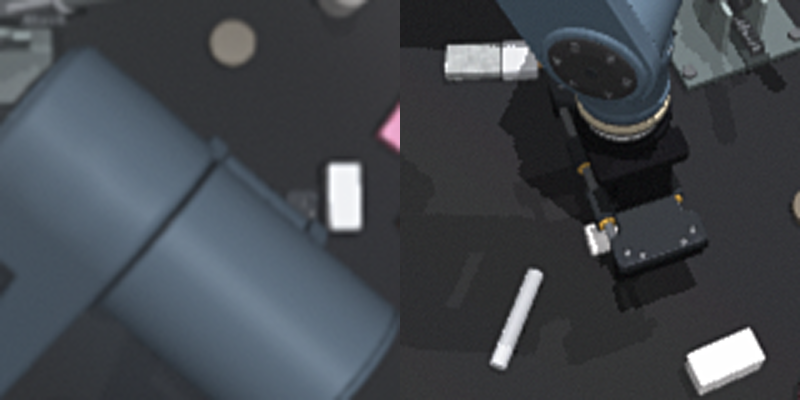

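Emit:
carry_out(commands=[[[0, 0, 0, 0, 0], [0, 0, 0, 0, 0]]])

```text
time: 3.83
position: [0.4025, -0.2147, 0.006]
tool_rot: [0.013, 0.698, -0.028, 0.715]
ft_force: [0.3, -0.5, -0.8]
grip_width: 0.0033
```

```bash
python3 - <<'E'
from h import *
for z in(0,.014,.028): print(plane('side',318.8,296,z))
E
```

```text
[ 0.37828763 -0.20908343  0.        ]
[ 0.37571328 -0.21516331  0.014     ]
[ 0.37313893 -0.22124319  0.028     ]
```

Emit:
carry_out(commands=[[[1, -40, 0, 0, 0], [1, -40, 0, 0, 0], [1, -40, 0, 0, 0], [1, -40, -20, 0, 0], [1, 0, 0, 40, 0], [1, 0, 0, 40, 0]]])

```text
time: 4.33
position: [0.4687, -0.2319, 0.164]
tool_rot: [0.022, 0.707, -0.024, 0.707]
ft_force: [-0.0, -0.5, 1.1]
grip_width: 0.0355
```

```bash
python3 - <<'E'
from h import *
a=snap('top','t2.png')[:,:,::-1];b=snap('side','s2.png')[:,:,::-1]
r=lambda i,x,y,w,h:cv2.resize(i[y:y+h,x:x+w],(400,400),interpolation=cv2.INTER_CUBIC)
cv2.imwrite('pics/v2.png',np.hstack([r(a,330,150,120,120),r(b,220,200,180,180)]))
p=robot.get_obs()['position'];print(p,proj('top',p),proj('side',p))
E
```

```text
[ 0.47497873 -0.2342539   0.1638805 ] [[400.17517296 192.46322187]] [[366.64155771 254.99448922]]
```

View pics/v2.png

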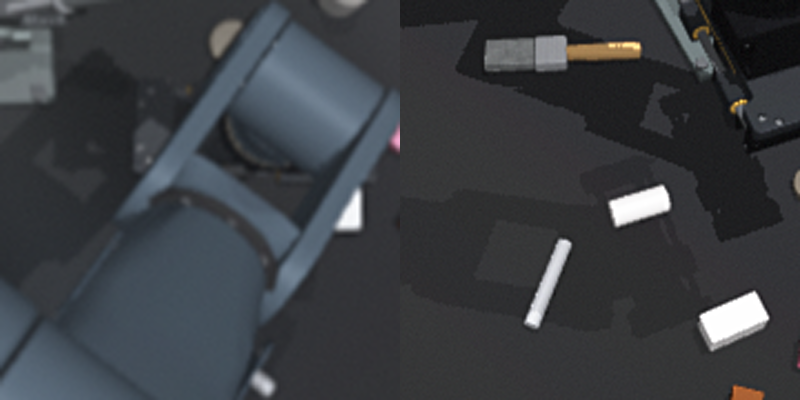

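```bash
python3 - <<'E'
from h import *
R=Rn.from_quat([.013,.698,-.028,.715]).as_matrix();p=np.array([.4025,-.2147,.006])
for d in (0,19,70,120,190):print(d,[(proj('side',p+R@np.array([-d/1e3,s,0]))[0]).round(1).tolist() for s in(-.0585,-.01,0,.01,.0585)])
m=robot.camera_model('side');print(m['cx'],m['cy'],m['fx'],m['fy'])
print('rod pts',[proj('side',[.399+s,-.211,.014])[0].round(1).tolist() for s in(-.03,0,.03)])
E
python3 -c "
import cv2
a=cv2.imread('pics/t1.png');print(a.shape)"
cd pics; python3 - <<'E'
import cv2,numpy as np
v=cv2.imread('v1.png')[:,400:]
cv2.imwrite('v1b.png',cv2.resize(v[100:330,100:330],(600,600),interpolation=cv2.INTER_CUBIC))
E
```

```text
0 [[337.9, 315.4], [330.5, 296.9], [329.1, 293.3], [327.6, 289.7], [320.9, 272.8]]
19 [[338.0, 312.0], [330.5, 293.3], [329.0, 289.6], [327.6, 285.9], [320.8, 269.0]]
70 [[338.3, 302.0], [330.5, 282.8], [328.9, 279.0], [327.4, 275.3], [320.3, 257.9]]
120 [[338.7, 291.3], [330.4, 271.6], [328.8, 267.7], [327.2, 263.9], [319.8, 246.1]]
190 [[339.2, 274.3], [330.3, 253.9], [328.6, 249.8], [326.9, 245.9], [319.0, 227.6]]
324.4788095643611 198.66706429896624 369.3052842160457 369.3052842160457
rod pts [[315.5, 295.5], [327.2, 291.0], [338.7, 286.5]]
(400, 640, 3)
```

View pics/v1b.png

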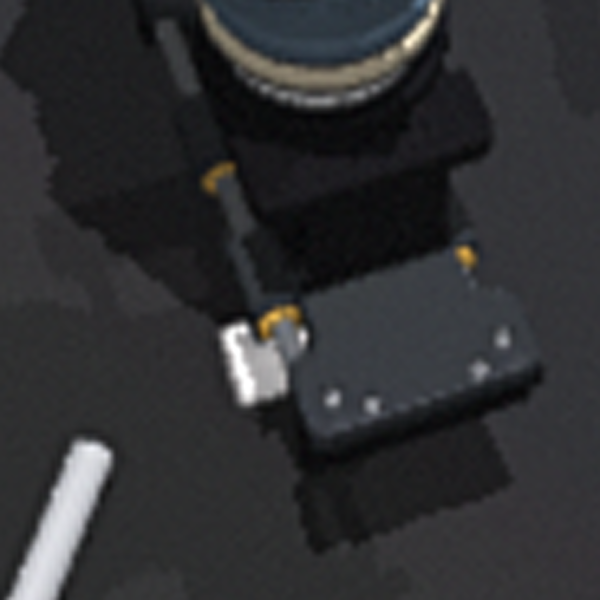

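Emit:
carry_out(commands=[[[0.3, 40, 0, 0, 0], [0.3, 40, 0, 0, 0], [0.3, 40, 0, 0, 0], [0.3, 20, 0, 0, 0]]])

```text
time: 4.77
position: [0.4839, -0.2404, 0.0265]
tool_rot: [0.013, 0.698, -0.027, 0.715]
ft_force: [-0.4, -0.0, 0.6]
grip_width: 0.032
```

```bash
python3 plan.py 0.3 .475,-.234,.01,87; python3 - <<'E'
from h import *
a=snap('top')[:,:,::-1];b=snap('side')[:,:,::-1]
p=robot.get_obs()['position'];q=proj('side',p)[0];print(p,proj('top',p),q)
u,v=int(q[0])-60,int(q[1])-70
cv2.imwrite('pics/v3.png',cv2.resize(b[v:v+100,u:u+120],(720,600),interpolation=cv2.INTER_CUBIC))
E
```

```text
t 4.77 pos [ 0.4839 -0.2404  0.0265] yaw 86.75 F [-0.4 -0.   0.6] w 0.032
[[[0.3, 16.1, 6.2, -9.7, -0.2]]]
[ 0.48289597 -0.23965077  0.02633907] [[395.40253159 194.27519083]] [364.67483706 286.31289852]
```

View pics/v3.png

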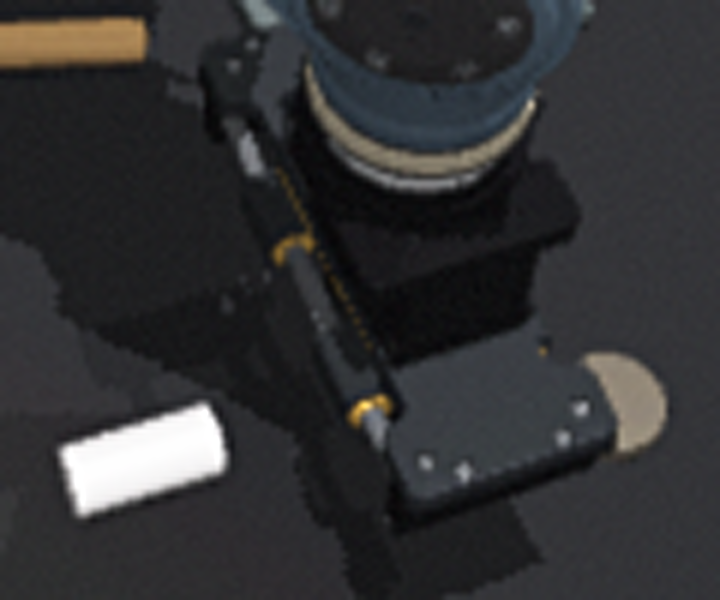

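The fingers are hidden under the gripper body at about (520,440) in this crop, and the rod sits undisturbed at (145,460). I'll touch the bare bench to check the height.

Emit:
carry_out(commands=[[[0.3, 12, 0, 0, 0], [0.3, 8, 0, 0, 0], [0.3, 4, 0, 0, 0], [0.3, 3, 0, 0, 0]]])

```text
time: 5.2
position: [0.4843, -0.2411, 0.0015]
tool_rot: [0.013, 0.698, -0.027, 0.715]
ft_force: [-0.4, 0.4, -0.9]
grip_width: 0.0261
```

Emit:
carry_out(commands=[[[0.3, 4, 0, 0, 0], [0.3, 3, 0, 0, 0]]])

```text
time: 5.37
position: [0.4856, -0.2421, -0.004]
tool_rot: [0.012, 0.697, -0.028, 0.716]
ft_force: [0.3, 0.2, -0.2]
grip_width: 0.0261
```

Emit:
carry_out(commands=[[[0.3, 4, 0, 0, 0], [0.3, 4, 0, 0, 0]]])

```text
time: 5.53
position: [0.4868, -0.2431, -0.0111]
tool_rot: [0.011, 0.696, -0.028, 0.717]
ft_force: [-0.0, -0.6, -0.2]
grip_width: 0.0261
```

Emit:
carry_out(commands=[[[0.3, 4, 0, 0, 0], [0.3, 4, 0, 0, 0]]])

```text
time: 5.7
position: [0.4875, -0.2436, -0.0193]
tool_rot: [0.011, 0.696, -0.029, 0.717]
ft_force: [1.2, 0.9, -0.3]
grip_width: 0.026
```

```bash
python3 plan.py 0.3 .475,-.234,.01,87; python3 - <<'E'
from h import *
o=robot.get_obs();print(o['q'],o['joint_torque'],Rn.from_quat(o['tool_rot']).as_matrix()[:,0])
E
```

```text
t 5.7 pos [ 0.4875 -0.2436 -0.0193] yaw 86.78 F [ 1.2  0.9 -0.3] w 0.026
[[[0.3, -30.0, 8.0, -12.0, -0.2]]]
[-0.66711289  0.73392208  1.80920536 -0.00423191  0.55901217 -2.17854536] [ 9.79748875e-03 -4.25958824e+01 -7.14556977e+00 -4.59234731e-02
 -2.82985379e-02 -3.42490479e-03] [ 0.02960114 -0.02616971 -0.99921915]
```

Emit:
carry_out(commands=[[[0.3, 4, 0, 0, 0], [0.3, 4, 0, 0, 0], [0.3, 4, 0, 0, 0]]])

```text
time: 5.95
position: [0.488, -0.244, -0.0326]
tool_rot: [0.011, 0.696, -0.029, 0.717]
ft_force: [-0.4, -0.5, 0.4]
grip_width: 0.0259
```

Emit:
carry_out(commands=[[[0.3, 4, 0, 0, 0], [0.3, 4, 0, 0, 0]]])

```text
time: 6.12
position: [0.4881, -0.2441, -0.0368]
tool_rot: [0.011, 0.696, -0.029, 0.717]
ft_force: [-11.0, 6.5, 77.0]
grip_width: 0.0256
```

The bench was reached at a measured z of about -0.036, so the reported TCP height is about 36 mm too low. x and y may be off as well. I'll back off, turn the gripper so the side camera sees the fingertips, and triangulate the true tip.

Emit:
carry_out(commands=[[[0.3, -40, 0, 0, 0], [0.3, -40, 0, 0, 7], [0.3, -40, 0, 0, 7], [0.3, -40, 0, 0, 7], [0.3, -10, 0, 0, 7], [0.3, 0, 0, 0, 7], [0.3, 0, 0, 0, 7], [0.3, 0, 0, 0, 7]]])

```text
time: 6.78
position: [0.4833, -0.2401, 0.1368]
tool_rot: [0.315, 0.619, -0.321, 0.644]
ft_force: [-1.0, 0.1, -0.5]
grip_width: 0.0264
```

Emit:
carry_out(commands=[[[0.3, 0, 0, 0, 7], [0.3, 0, 0, 0, 7], [0.3, 0, 0, 0, 7], [0.3, 0, 0, 0, 7], [0.3, 0, 0, 0, 7], [0.3, 0, 0, 0, 2], [0.3, 0, 0, 0, 0]]])

```text
time: 7.37
position: [0.4824, -0.2393, 0.1354]
tool_rot: [0.508, 0.481, -0.506, 0.505]
ft_force: [0.7, 0.4, 1.0]
grip_width: 0.0265
```

```bash
python3 plan.py 0.3 .475,-.234,.2,0; python3 - <<'E'
from h import *
b=snap('side','s4.png')[:,:,::-1]
o=robot.get_obs();p=o['position'];q=proj('side',p)[0];R=Rn.from_quat(o['tool_rot']).as_matrix();print(p,q,R.round(3).tolist())
print('with z+.0365',proj('side',p+[0,0,.0365])[0])
u,v=int(q[0])-60,int(q[1])-70;print(u,v)
cv2.imwrite('pics/v4.png',cv2.resize(b[v:v+100,u:u+120],(720,600),interpolation=cv2.INTER_CUBIC))
E
```

```text
t 7.37 pos [ 0.4824 -0.2393  0.1354] yaw -1.57 F [0.7 0.4 1. ] w 0.0265
[[[0.3, -32.0, -3.0, -2.0, -0.8], [0.3, -32.0, -3.0, -2.0, -0.8]]]
[ 0.48235165 -0.23924791  0.1353861 ] [369.40865965 262.72806027] [[0.026, 0.999, -0.027], [-0.023, -0.026, -0.999], [-0.999, 0.026, 0.022]]
with z+.0365 [371.33338194 253.70087311]
309 192
```

View pics/v4.png

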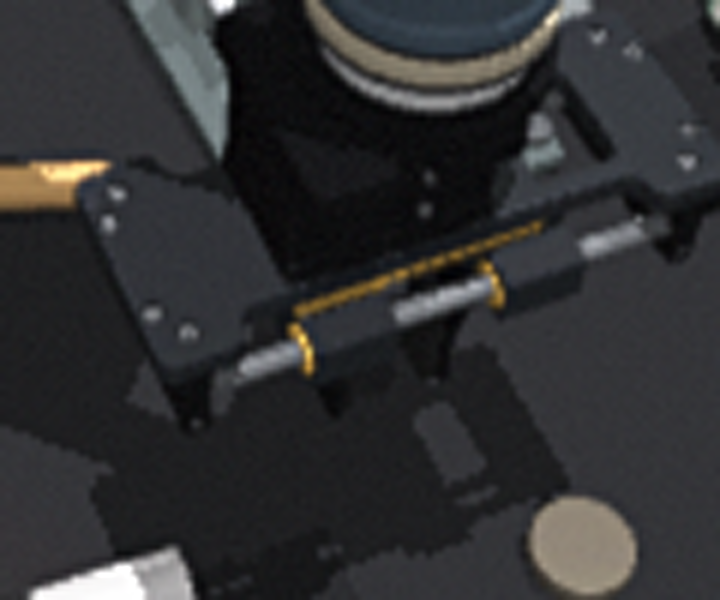

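Fingertips show at crop (335,410) and (435,380), so their middle is at side pixel (373,258). The reported pose raised by 36.5 mm predicts (372,257), so the bias is vertical only and x and y are good to about 2 mm. From here on I use true z = measured z + 0.0365.

```bash
python3 plan.py 1 .399,-.212,.06,86.5
```

```text
t 7.42 pos [ 0.4824 -0.2392  0.1354] yaw -1.49 F [-0.6  0.1 -0.1] w 0.0262
[[[1.0, 6.0, -7.0, -2.0, -6.8], [1.0, 6.0, -6.0, -3.0, -6.8], [1.0, 6.0, -6.0, -4.0, -6.8], [1.0, 6.0, -5.0, -4.0, -6.8], [1.0, 6.0, -5.0, -5.0, -6.8], [1.0, 6.0, -4.0, -5.0, -6.8], [1.0, 6.0, -4.0, -6.0, -6.8], [1.0, 6.0, -3.0, -6.0, -6.8]]]
[[[1.0, 6.0, -2.0, -7.0, -6.8], [1.0, 6.0, -1.0, -7.0, -6.8], [1.0, 6.0, -1.0, -7.0, -6.8], [1.0, 6.0, 0.0, -7.0, -6.8], [1.0, 6.0, 1.0, -7.0, -6.8]]]
```

Emit:
carry_out(commands=[[[1, 6, -7, -2, -7], [1, 6, -6, -3, -7], [1, 6, -6, -4, -7], [1, 6, -5, -4, -7], [1, 6, -5, -5, -7], [1, 6, -4, -5, -7], [1, 6, -4, -6, -7], [1, 6, -3, -6, -7]]])

```text
time: 8.08
position: [0.432, -0.2248, 0.084]
tool_rot: [0.2, 0.663, -0.212, 0.689]
ft_force: [-0.1, -0.6, 0.5]
grip_width: 0.0715
```

Emit:
carry_out(commands=[[[1, 6, -2, -7, -7], [1, 6, -1, -7, -7], [1, 6, -1, -7, -7], [1, 6, 0, -7, -6], [1, 6, 1, -7, -3]]])

```text
time: 8.5
position: [0.3976, -0.2164, 0.051]
tool_rot: [0.007, 0.696, -0.026, 0.718]
ft_force: [-0.7, -0.2, 0.1]
grip_width: 0.0866
```

```bash
python3 plan.py 1 .399,-.212,.05,86.5,15 .399,-.212,-.025,86.5,30
```

```text
t 8.5 pos [ 0.3976 -0.2164  0.051 ] yaw 87.32 F [-0.7 -0.2  0.1] w 0.0866
[[[1.0, 0.9, 4.5, 1.1, 0.8], [1.0, 25.0, 1.0, -1.0, 0.0], [1.0, 25.0, 1.0, -1.0, 0.0], [1.0, 25.0, 1.0, -1.0, 0.0]]]
```

Emit:
carry_out(commands=[[[1, 1, 4, 1, 1], [1, 25, 1, -1, 0], [1, 25, 1, -1, 0], [1, 20, 1, -1, 0]]])

```text
time: 8.83
position: [0.401, -0.213, -0.0194]
tool_rot: [0.013, 0.693, -0.036, 0.72]
ft_force: [0.4, 1.2, 0.2]
grip_width: 0.087
```

```bash
python3 plan.py 1 .399,-.212,-.031,86.5,5
```

```text
t 8.83 pos [ 0.401  -0.213  -0.0194] yaw 86.03 F [0.4 1.2 0.2] w 0.087
[[[1.0, 3.8, 0.4, -0.9, -0.2], [1.0, 3.8, 0.4, -0.9, -0.2], [1.0, 3.8, 0.4, -0.9, -0.2]]]
```

Emit:
carry_out(commands=[[[1, 4, 0, -1, 0], [0, 4, 0, -1, 0], [0, 3, 0, -1, 0], [0, 0, 0, 0, 0], [0, 0, 0, 0, 0], [0, 0, 0, 0, 0], [0, 0, 0, 0, 0], [0, 0, 0, 0, 0]]])

```text
time: 9.5
position: [0.4006, -0.2138, -0.0306]
tool_rot: [0.014, 0.692, -0.037, 0.721]
ft_force: [0.4, -0.3, -0.0]
grip_width: 0.0485
```

Emit:
carry_out(commands=[[[0, 0, 0, 0, 0], [0, 0, 0, 0, 0], [0, 0, 0, 0, 0], [0, 0, 0, 0, 0], [0, 0, 0, 0, 0]]])

```text
time: 9.92
position: [0.4012, -0.2144, -0.0294]
tool_rot: [0.013, 0.691, -0.038, 0.722]
ft_force: [-0.3, 0.7, -1.2]
grip_width: 0.0273
```

Gripped at 27.3 mm, so this is the rod. Next I lift it and carry it round the near side of the jig to v_nest.

```bash
python3 plan.py 0 .402,-.21,.09,86 .425,.08,.10,0 .5707,.133,.095,0
```

```text
t 9.92 pos [ 0.4012 -0.2144 -0.0294] yaw 85.81 F [-0.3  0.7 -1.2] w 0.0273
[[[0.0, -40.0, 0.0, 2.0, -0.1], [0.0, -40.0, 0.0, 2.0, -0.1], [0.0, -40.0, 0.0, 2.0, -0.1], [0.0, -2.0, 22.0, 0.0, 6.6], [0.0, -2.0, 22.0, -2.0, 6.6], [0.0, -2.0, 22.0, -5.0, 6.6], [0.0, -2.0, 21.0, -7.0, 6.6], [0.0, -2.0, 20.0, -10.0, 6.6]]]
[[[0.0, -2.0, 19.0, -12.0, 6.6], [0.0, -2.0, 17.0, -14.0, 6.6], [0.0, -2.0, 16.0, -16.0, 6.6], [0.0, -2.0, 14.0, -18.0, 6.6], [0.0, -2.0, 12.0, -19.0, 6.6], [0.0, -2.0, 9.0, -20.0, 6.6], [0.0, -2.0, 7.0, -21.0, 6.6], [0.0, -2.0, 4.0, -22.0, 6.6]]]
[[[0.0, 2.0, 36.0, -13.0, 0.0], [0.0, 2.0, 36.0, -13.0, 0.0], [0.0, 2.0, 36.0, -13.0, 0.0], [0.0, 2.0, 36.0, -13.0, 0.0]]]
```

Emit:
carry_out(commands=[[[0, -40, 0, 2, 0], [0, -40, 0, 2, 0], [0, -40, 0, 2, 0], [0, -2, 22, 0, 7], [0, -2, 22, -2, 7], [0, -2, 22, -5, 7], [0, -2, 21, -7, 7], [0, -2, 20, -10, 7]]])

```text
time: 10.58
position: [0.4126, -0.0987, 0.0955]
tool_rot: [0.238, 0.651, -0.248, 0.677]
ft_force: [0.2, -0.6, -0.3]
grip_width: 0.0274
```

Emit:
carry_out(commands=[[[0, -2, 19, -12, 7], [0, -2, 17, -14, 7], [0, -2, 16, -16, 6], [0, -2, 14, -18, 6], [0, -2, 12, -19, 6], [0, -2, 9, -20, 6], [0, -2, 7, -21, 6], [0, -2, 4, -22, 6]]])

```text
time: 11.25
position: [0.4337, 0.0885, 0.1073]
tool_rot: [0.511, 0.477, -0.51, 0.501]
ft_force: [0.3, -0.8, -1.2]
grip_width: 0.0272
```

```bash
python3 plan.py 0 .43,.10,.095,0 .5707,.133,.095,0
```

```text
t 11.25 pos [0.4337 0.0885 0.1073] yaw -2.46 F [ 0.3 -0.8 -1.2] w 0.0272
[[[0.0, 11.9, -4.5, -11.6, -2.5], [0.0, 1.0, 35.0, -8.0, 0.0], [0.0, 1.0, 35.0, -8.0, 0.0], [0.0, 1.0, 35.0, -8.0, 0.0], [0.0, 1.0, 35.0, -8.0, 0.0]]]
```

Emit:
carry_out(commands=[[[0, 5, -4, -12, -2], [0, 1, 35, -8, 0], [0, 1, 35, -8, 0], [0, 1, 35, -8, 0], [0, 1, 30, -8, 0], [0, 0, 0, 0, 0]]])

```text
time: 11.75
position: [0.5577, 0.1397, 0.0949]
tool_rot: [0.497, 0.492, -0.505, 0.506]
ft_force: [1.6, -0.4, -1.8]
grip_width: 0.0272
```

```bash
python3 plan.py 0 .5707,.133,.06,0,20; python3 - <<'E'
from h import *
b=snap('side','s5.png')[:,:,::-1]
o=robot.get_obs();p=o['position'];q=proj('side',p+[0,0,.0365])[0];R=Rn.from_quat(o['tool_rot']).as_matrix();print(p,q,R[:,0])
u,v=int(q[0])-70,int(q[1])-60;print(u,v)
cv2.imwrite('pics/v5.png',cv2.resize(b[v:v+100,u:u+130],(780,600),interpolation=cv2.INTER_CUBIC))
E
```

```text
t 11.75 pos [0.5577 0.1397 0.0949] yaw -0.17 F [ 1.6 -0.4 -1.8] w 0.0272
[[[0.0, 18.0, 6.0, 3.0, -0.1], [0.0, 18.0, 6.0, 3.0, -0.1]]]
[0.55381894 0.13913049 0.09437934] [329.31089793 145.44010467] [ 5.74076922e-04 -2.31935157e-02 -9.99730829e-01]
259 85
```

View pics/v5.png

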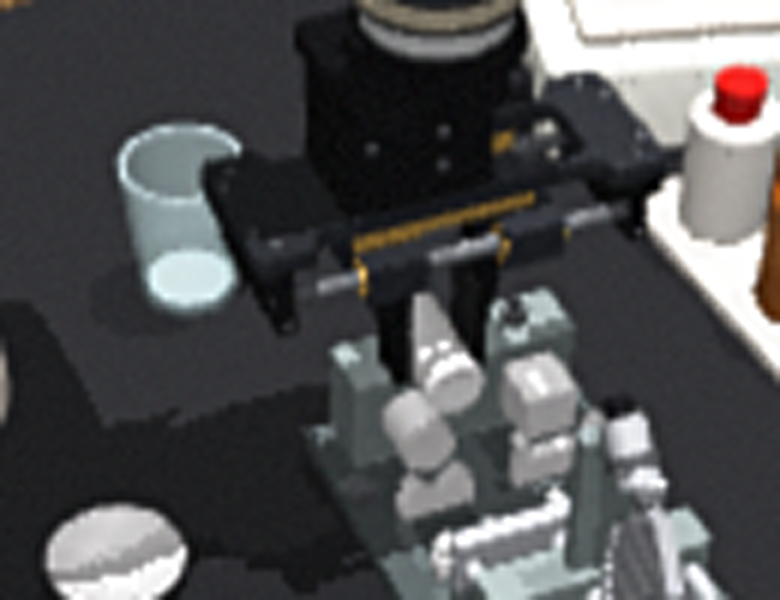

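The rod is between the fingers, with its near end face centred at about side pixel (335.2,149.2). I'll check that against the expected pose.

```bash
python3 - <<'E'
from h import *
p=robot.get_obs()['position'];print(p)
print('near end at',plane('side',335.2,149.2,p[2]+.0434), 'far end top?',plane('side',259+425/6-.5,85+305/6-.5,p[2]+.0434+.012))
E
python3 plan.py 0 .5707,.132,.05,0,15
```

```text
[0.55381894 0.13913049 0.09437934]
near end at [0.55943591 0.11197066 0.13777934] far end top? [0.56175965 0.15840279 0.14977934]
t 11.8 pos [0.5538 0.1391 0.0944] yaw -0.16 F [ 0.3 -0.4 -1.6] w 0.0272
[[[0.0, 11.0, 4.0, 2.0, -0.0], [0.0, 11.0, 4.0, 2.0, -0.0], [0.0, 11.0, 4.0, 2.0, -0.0], [0.0, 11.0, 4.0, 2.0, -0.0]]]
```

Emit:
carry_out(commands=[[[0, 12, 8, 4, 0], [0, 12, 4, 2, 0], [0, 12, 2, 2, 0], [0, 12, 1, 1, 0], [0, 8, 0, 0, 0], [0, 0, 0, 0, 0]]])

```text
time: 12.3
position: [0.5599, 0.1274, 0.0325]
tool_rot: [-0.491, -0.497, 0.51, -0.502]
ft_force: [-0.8, -0.4, -1.4]
grip_width: 0.0274
```

```bash
python3 plan.py 0 .569,.1315,.02,0,15
```

```text
t 12.3 pos [0.5599 0.1274 0.0325] yaw -0.16 F [-0.8 -0.4 -1.4] w 0.0274
[[[0.0, 6.1, 4.6, -2.2, -0.1], [0.0, 6.1, 4.6, -2.2, -0.1]]]
```

Emit:
carry_out(commands=[[[0, 2, 8, -3, 0], [0, 4, 2, -1, 0], [0, 0, 0, 0, 0]]])

```text
time: 12.55
position: [0.5683, 0.1312, 0.0251]
tool_rot: [-0.491, -0.497, 0.511, -0.501]
ft_force: [0.1, -0.3, -0.7]
grip_width: 0.0273
```

```bash
python3 plan.py 0 .569,.1315,.02,0,15; python3 -c "
from h import *
print(Rn.from_quat(robot.get_obs()['tool_rot']).as_matrix().round(3).tolist())"
```

```text
t 12.55 pos [0.5683 0.1312 0.0251] yaw -0.2 F [ 0.1 -0.3 -0.7] w 0.0273
[[[0.0, 5.1, 0.8, -0.4, -0.2]]]
[[-0.017, 1.0, -0.003], [-0.024, -0.004, -1.0], [-1.0, -0.017, 0.024]]
```

Emit:
carry_out(commands=[[[0, 8, 1, 0, 0], [0, 6, 0, 0, 0], [0, 4, 0, 0, 0], [0, 0, 0, 0, 0]]])

```text
time: 12.88
position: [0.5706, 0.1313, 0.0066]
tool_rot: [-0.491, -0.497, 0.51, -0.502]
ft_force: [0.0, 0.0, -0.5]
grip_width: 0.0271
```

Emit:
carry_out(commands=[[[0, 2, 1, 0, 0], [0, 2, 0, 0, 0], [0, 1, 0, 0, 0]]])

```text
time: 13.13
position: [0.5711, 0.1313, 0.003]
tool_rot: [-0.491, -0.497, 0.51, -0.502]
ft_force: [-1.5, 0.1, 8.3]
grip_width: 0.027
```

Emit:
carry_out(commands=[[[0.55, 0, 0, 0, 0], [0.55, 0, 0, 0, 0], [0.55, 0, 0, 0, 0], [0.55, 0, 0, 0, 0], [0.55, -15, 0, 0, 0], [0.55, -30, 0, 0, 0], [0.55, -35, 0, 0, 0], [0.55, -30, 0, 0, 0]]])

```text
time: 13.8
position: [0.5676, 0.1332, 0.1095]
tool_rot: [-0.487, -0.5, 0.514, -0.498]
ft_force: [0.6, -0.1, -0.5]
grip_width: 0.0479
```

```bash
python3 plan.py 1 .425,.08,.10,0 .43,-.30,.10,88 .4345,-.357,.05,89; python3 - <<'E'
from h import *
b=snap('side','s6.png')[:,:,::-1]
cv2.imwrite('pics/v6.png',cv2.resize(b[120:200,300:400],(750,600),interpolation=cv2.INTER_CUBIC))
E
```

```text
t 13.8 pos [0.5676 0.1332 0.1095] yaw -0.19 F [ 0.6 -0.1 -0.5] w 0.0479
[[[1.0, 4.0, -36.0, 13.0, -0.0], [1.0, 4.0, -36.0, 13.0, -0.0], [1.0, 4.0, -36.0, 13.0, -0.0], [1.0, 4.0, -36.0, 13.0, -0.0], [1.0, 1.0, 0.0, 29.0, -6.8], [1.0, 1.0, -3.0, 29.0, -6.8], [1.0, 1.0, -6.0, 29.0, -6.8], [1.0, 1.0, -10.0, 28.0, -6.8]]]
[[[1.0, 1.0, -13.0, 26.0, -6.8], [1.0, 1.0, -16.0, 24.0, -6.8], [1.0, 1.0, -19.0, 22.0, -6.8], [1.0, 1.0, -21.0, 20.0, -6.8], [1.0, 1.0, -23.0, 17.0, -6.8], [1.0, 1.0, -25.0, 15.0, -6.8], [1.0, 1.0, -27.0, 11.0, -6.8], [1.0, 1.0, -28.0, 8.0, -6.8]]]
[[[1.0, 1.0, -29.0, 5.0, -6.8], [1.0, 26.0, -28.0, 4.0, -0.5], [1.0, 26.0, -28.0, 4.0, -0.5]]]
```

View pics/v6.png

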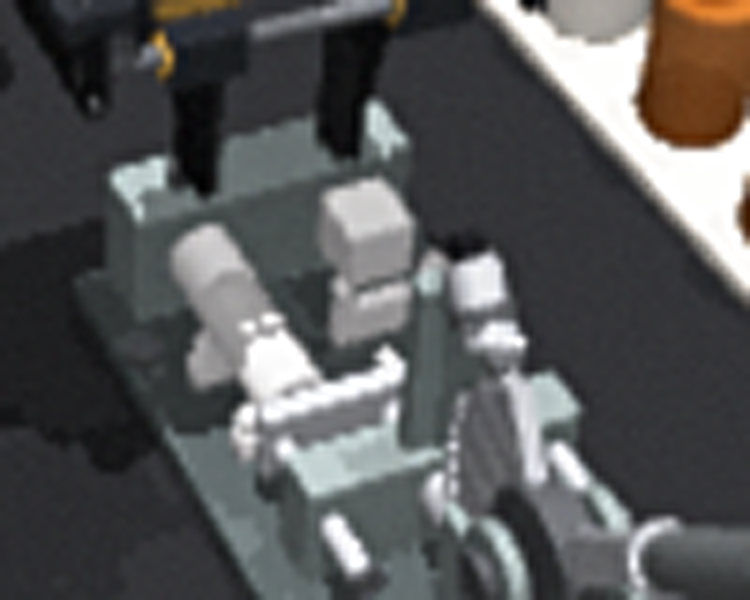

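The rod lies in the V saddles at crop (270,350), in line with its clamped half at (205,250). Now the bar.

Emit:
carry_out(commands=[[[0.6, 4, -36, 13, 0], [0.6, 4, -36, 13, 0], [0.6, 4, -36, 13, 0], [0.6, 4, -36, 13, 0], [0.6, 1, 0, 29, -7], [0.6, 1, -3, 29, -7], [0.6, 1, -6, 29, -7], [0.6, 1, -10, 28, -7]]])

```text
time: 14.52
position: [0.4278, -0.0281, 0.104]
tool_rot: [0.362, 0.6, -0.374, 0.607]
ft_force: [0.1, 0.1, -0.6]
grip_width: 0.0521
```

Emit:
carry_out(commands=[[[0.6, 1, -13, 26, -7], [0.6, 1, -16, 24, -7], [0.6, 1, -19, 22, -7], [0.6, 1, -21, 20, -7], [0.6, 1, -23, 17, -7], [0.6, 1, -25, 15, -7], [0.6, 1, -27, 11, -7], [0.6, 1, -28, 8, -7]]])

```text
time: 15.18
position: [0.4316, -0.2672, 0.1004]
tool_rot: [0.033, 0.705, -0.048, 0.707]
ft_force: [0.5, 0.9, 0.5]
grip_width: 0.0521
```

```bash
python3 plan.py 0.6 .4345,-.3575,.05,89
```

```text
t 15.18 pos [ 0.4316 -0.2672  0.1004] yaw 83.47 F [0.5 0.9 0.5] w 0.0521
[[[0.6, 17.0, -29.0, 4.0, -1.8], [0.6, 17.0, -30.0, 3.0, -1.8], [0.6, 17.0, -30.0, 2.0, -1.8]]]
```

Emit:
carry_out(commands=[[[0.6, 17, -29, 4, -2], [0.6, 17, -28, 3, -2], [0.6, 17, -24, 2, -1], [0.6, 0, 0, 0, 0]]])

```text
time: 15.52
position: [0.4371, -0.3639, 0.0508]
tool_rot: [-0.004, 0.703, -0.019, 0.711]
ft_force: [0.4, -0.1, 1.0]
grip_width: 0.0525
```

```bash
python3 plan.py 0.6 .4345,-.3575,.03,89,20 .4345,-.3575,-.023,89,27;  python3 -c "
from h import *
print(Rn.from_quat(robot.get_obs()['tool_rot']).as_matrix()[:,0].round(3).tolist())"
```

```text
t 15.52 pos [ 0.4371 -0.3639  0.0508] yaw 88.71 F [ 0.4 -0.1  1. ] w 0.0525
[[[0.6, 10.3, 3.5, -1.5, -0.1], [0.6, 10.3, 3.5, -1.5, -0.1], [0.6, 26.0, 1.0, -0.0, 0.0], [0.6, 26.0, 1.0, -0.0, 0.0]]]
[0.01, -0.033, -0.999]
```

Emit:
carry_out(commands=[[[0.6, 10, 4, -1, 0], [0.6, 10, 4, -1, 0], [0.6, 14, 1, 0, 0], [0.6, 0, 0, 0, 0]]])

```text
time: 15.85
position: [0.4352, -0.3579, 0.0144]
tool_rot: [-0.002, 0.703, -0.022, 0.711]
ft_force: [0.1, 0.4, -0.2]
grip_width: 0.0523
```

```bash
python3 plan.py 0.6 .4345,-.3575,-.031,89,14
```

```text
t 15.85 pos [ 0.4352 -0.3579  0.0144] yaw 88.38 F [ 0.1  0.4 -0.2] w 0.0523
[[[0.6, 11.0, 0.0, -0.0, -0.2], [0.6, 11.0, 0.0, -0.0, -0.2], [0.6, 11.0, 0.0, -0.0, -0.2], [0.6, 11.0, 0.0, -0.0, -0.2]]]
```

Emit:
carry_out(commands=[[[0.6, 14, 1, 0, 0], [0.6, 12, 1, 0, 0], [0.6, 8, 0, 0, 0], [0.6, 4, 0, 0, 0], [0.6, 0, 0, 0, 0]]])

```text
time: 16.27
position: [0.4369, -0.356, -0.0227]
tool_rot: [-0.002, 0.702, -0.022, 0.711]
ft_force: [0.2, 1.1, -0.1]
grip_width: 0.052
```

Emit:
carry_out(commands=[[[0.6, 5, 0, -1, 0], [0, 3, 0, -1, 0], [0, 0, 0, 0, 0], [0, 0, 0, 0, 0], [0, 0, 0, 0, 0], [0, 0, 0, 0, 0], [0, 0, 0, 0, 0], [0, 0, 0, 0, 0]]])

```text
time: 16.93
position: [0.4362, -0.3581, -0.0287]
tool_rot: [-0.004, 0.701, -0.023, 0.712]
ft_force: [-0.5, -0.2, -1.7]
grip_width: 0.0277
```

```bash
python3 plan.py 0 .435,-.357,.10,89 .425,.08,.105,0 .637,.132,.105,0; python3 -c "
from h import *
print(Rn.from_quat(robot.get_obs()['tool_rot']).as_matrix().round(3).tolist())"
```

```text
t 16.93 pos [ 0.4362 -0.3581 -0.0287] yaw 88.45 F [-0.5 -0.2 -1.7] w 0.0277
[[[0.0, -32.0, -1.0, 0.0, -0.1], [0.0, -32.0, -1.0, 0.0, -0.1], [0.0, -32.0, -1.0, 0.0, -0.1], [0.0, -32.0, -1.0, 0.0, -0.1], [0.0, -2.0, 34.0, -1.0, 6.8], [0.0, -2.0, 33.0, -5.0, 6.8], [0.0, -2.0, 32.0, -9.0, 6.8], [0.0, -2.0, 31.0, -13.0, 6.8]]]
[[[0.0, -2.0, 29.0, -17.0, 6.8], [0.0, -2.0, 27.0, -20.0, 6.8], [0.0, -2.0, 24.0, -23.0, 6.8], [0.0, -2.0, 22.0, -26.0, 6.8], [0.0, -2.0, 18.0, -28.0, 6.8], [0.0, -2.0, 15.0, -30.0, 6.8], [0.0, -2.0, 11.0, -32.0, 6.8], [0.0, -2.0, 7.0, -33.0, 6.8]]]
[[[0.0, -2.0, 3.0, -33.0, 6.8], [0.0, 0.0, 35.0, -9.0, 0.0], [0.0, 0.0, 35.0, -9.0, 0.0], [0.0, 0.0, 35.0, -9.0, 0.0], [0.0, 0.0, 35.0, -9.0, 0.0], [0.0, 0.0, 35.0, -9.0, 0.0], [0.0, 0.0, 35.0, -9.0, 0.0]]]
[[0.015, 0.027, 1.0], [-0.038, 0.999, -0.026], [-0.999, -0.038, 0.016]]
```

Emit:
carry_out(commands=[[[0, -34, -1, 0, 0], [0, -34, -1, 0, 0], [0, -34, -1, 0, 0], [0, -30, -1, 0, 0], [0, -2, 34, -1, 7], [0, -2, 33, -5, 7], [0, -2, 32, -9, 7], [0, -2, 31, -13, 7]]])

```text
time: 17.6
position: [0.4349, -0.2254, 0.1094]
tool_rot: [0.174, 0.674, -0.196, 0.691]
ft_force: [0.0, -0.4, -1.2]
grip_width: 0.0277
```

Emit:
carry_out(commands=[[[0, -2, 29, -17, 7], [0, -2, 27, -20, 7], [0, -2, 24, -23, 7], [0, -2, 22, -26, 7], [0, -2, 18, -28, 7], [0, -2, 15, -30, 7], [0, -2, 11, -32, 7], [0, -2, 7, -33, 6]]])

```text
time: 18.27
position: [0.4309, 0.036, 0.1159]
tool_rot: [0.46, 0.521, -0.472, 0.543]
ft_force: [0.8, -0.6, -1.6]
grip_width: 0.0277
```

```bash
python3 plan.py 0 .43,.095,.105,0.5 .637,.132,.105,0.5
```

```text
t 18.27 pos [0.4309 0.036  0.1159] yaw 7.61 F [ 0.8 -0.6 -1.6] w 0.0277
[[[0.0, 4.0, 3.0, -29.0, 3.6], [0.0, 4.0, 2.0, -30.0, 3.6], [0.0, 0.0, 35.0, -6.0, 0.0], [0.0, 0.0, 35.0, -6.0, 0.0], [0.0, 0.0, 35.0, -6.0, 0.0], [0.0, 0.0, 35.0, -6.0, 0.0], [0.0, 0.0, 35.0, -6.0, 0.0], [0.0, 0.0, 35.0, -6.0, 0.0]]]
```

Emit:
carry_out(commands=[[[0, 4, 3, -29, 4], [0, 4, 2, -30, 3], [0, 0, 35, -6, 0], [0, 0, 35, -6, 0], [0, 0, 35, -6, 0], [0, 0, 35, -6, 0], [0, 0, 32, -6, 0], [0, 0, 28, -6, 0]]])

```text
time: 18.93
position: [0.6176, 0.1466, 0.1013]
tool_rot: [0.486, 0.498, -0.508, 0.508]
ft_force: [0.2, -0.5, -1.8]
grip_width: 0.0278
```

```bash
python3 plan.py 0 .637,.132,.07,0.5
```

```text
t 18.93 pos [0.6176 0.1466 0.1013] yaw 0.71 F [ 0.2 -0.5 -1.8] w 0.0278
[[[0.0, 32.0, 20.0, 14.0, 0.2]]]
```

Emit:
carry_out(commands=[[[0, 10, 12, 10, 0], [0, 10, 6, 4, 0], [0, 10, 2, 0, 0], [0, 0, 0, 0, 0]]])

```text
time: 19.27
position: [0.6441, 0.1335, 0.0684]
tool_rot: [0.487, 0.497, -0.506, 0.509]
ft_force: [-1.3, 0.3, -1.9]
grip_width: 0.0278
```

```bash
python3 plan.py 0 .638,.132,.035,0.3; python3 - <<'E'
from h import *
o=robot.get_obs();p=o['position'];R=Rn.from_quat(o['tool_rot']).as_matrix();print(p,R.round(3).tolist())
b=snap('side','s7.png')[:,:,::-1]
q=proj('side',p+[0,0,.0365])[0]
u,v=int(q[0])-50,int(q[1])-45;print(u,v,robot.get_obs()['position'])
cv2.imwrite('pics/v7.png',cv2.resize(b[v:v+80,u:u+100],(750,600),interpolation=cv2.INTER_CUBIC))
E
```

```text
t 19.27 pos [0.6441 0.1335 0.0684] yaw 0.76 F [-1.3  0.3 -1.9] w 0.0278
[[[0.0, 33.0, -6.0, 0.0, 0.5]]]
[0.64407424 0.1335407  0.06837546] [[-0.006, 1.0, 0.014], [-0.031, 0.013, -0.999], [-1.0, -0.006, 0.031]]
308 100 [0.64389858 0.13362276 0.06913017]
```

View pics/v7.png

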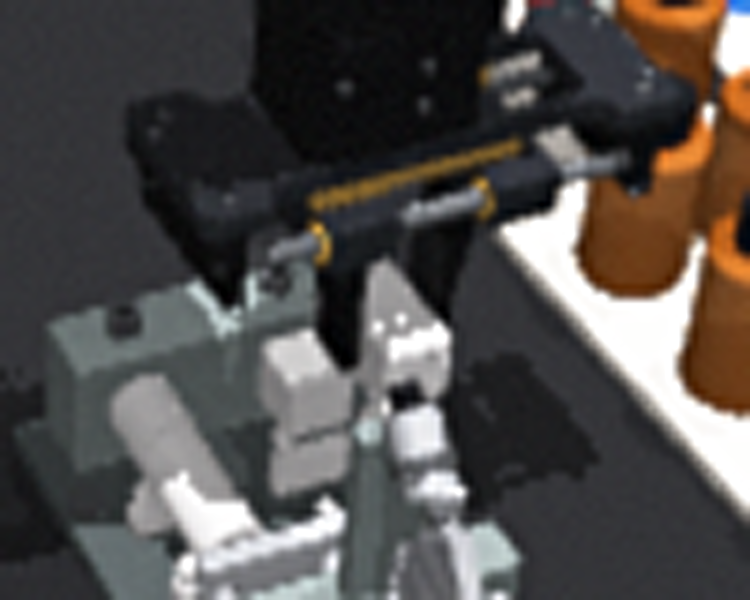

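```bash
python3 - <<'E'
from h import *
for c in((368,352),(408,337),(447,324)):print(plane('side',308+c[0]/7.5-.5,100+c[1]/7.5-.5,.1255))
E
```

```text
[0.62593252 0.1119083  0.1255    ]
[0.64370323 0.11376924 0.1255    ]
[0.66079538 0.11477964 0.1255    ]
```

```bash
python3 - <<'E'
from h import *
print(tri(368.9,145.5,403.5,194.5))
for z in(.17,.19,.21):print(z,plane('top',368.9,145.5,z),plane('side',403.5,194.5,z))
b=cv2.imread('pics/s7.png');a=b.min(2)
import sys;np.set_printoptions(linewidth=250,threshold=sys.maxsize)
print(a[132:156,350:374])
E
```

```text
(array([ 0.60748495, -0.14563588,  0.20304561]), np.float64(0.0021555548320407185))
0.17 [ 0.61287998 -0.14812104  0.17      ] [ 0.62880851 -0.12362079  0.17      ]
0.19 [ 0.60902903 -0.14629815  0.19      ] [ 0.61654579 -0.13715944  0.19      ]
0.21 [ 0.60517808 -0.14447527  0.21      ] [ 0.60428307 -0.1506981   0.21      ]
[[ 84  68  35  18  24  25  26  24  26  27  28  45  35  16  16  21  20  15  12  10  24  48  50  52]
 [ 66  57  31  19  28  28  26  25  21  29  23  46  32  17  16  18  21  16  11  11  38  52  51  46]
 [ 48  41  30  24  27  24  22  27  46  86  44  46  33  16  14  17  23  15  12  14  39  52  53  49]
 [ 27  26  24  26  26  19  29  88 144 150  99  55  24  15  17  18  18  12  13  23  51  54  51  51]
 [ 23  12  19  21  15   8  33 123 162 160 148 100  29  12  16  19  19  14  14  42  52  54  51  51]
 [ 19   5   9  15  14   6  42 153 160 156 157 144  74  15  12  17  21   9  18  51  51  52  50  52]
 [ 35   8   9  11  11   4  44 157 159 155 156 159 151  46   7  15  20  14  23  54  54  52  53  51]
 [ 53  12   5  12   3  12  59 157 154 154 153 154 157 112  29  12  16  13  41  5
[... 903 characters left out ...]
6  38]
 [206 176 152  78  73 106 124 121 121 151 171 172 164 162 166 165 169 147  55  47  36  26  29  29]
 [168 155 153 138 137 117 119 122 123 163 174 168 116 116 166 173 171 135  42  49  50  29  26  31]
 [146 143 146 148 146  79  92 119 122 126  80  74  43  53 138 175 170 101  30  31  32  28  28  28]
 [144 143 146 148 145  66  69 129 128  98  20  20  22  25  99 164 116  49  24  29  30  33  33  29]
 [146 146 147 146 128  63  63 115 139 175  33   8  25  31  69 119  54  19  23  29  31  48  48  30]
 [144 145 147 146 124  63 101 141 155 233  72  46 104 143 209 207 107  27  24  28  28  37  49  33]
 [143 145 145 144 118  73 144 151 148 162 124 188 221 233 237 230 203  52  22  27  28  29  37  48]]
```

```bash
python3 - <<'E'
from h import *
for c in((359,148),(363.2,146.7),(367.5,145.3)):print(plane('side',*c,.1255))
E
python3 plan.py 0 .638,.132,.035,0.3
```

```text
[0.62938658 0.10347457 0.1255    ]
[0.64280308 0.10386841 0.1255    ]
[0.65677475 0.1045337  0.1255    ]
t 19.32 pos [0.6439 0.1336 0.0691] yaw 0.77 F [ 0.1  0.1 -1.8] w 0.0277
[[[0.0, 34.0, -6.0, 0.0, 0.5]]]
```

Lit top-face edge properly located: the bar's near end is at (0.643, 0.104), 27 mm wide, centred within 1 mm of the TCP. That agrees, so I shift about -6 mm across and lower it.

Emit:
carry_out(commands=[[[0, 10, -6, 0, 0], [0, 12, 0, 0, 0], [0, 8, 0, 0, 0], [0, 6, 0, 0, 0], [0, 0, 0, 0, 0]]])

```text
time: 19.73
position: [0.6324, 0.1331, 0.0315]
tool_rot: [0.486, 0.499, -0.507, 0.508]
ft_force: [0.5, -0.3, -1.6]
grip_width: 0.0279
```

```bash
python3 plan.py 0 .638,.132,.02,0.3,6
```

```text
t 19.73 pos [0.6324 0.1331 0.0315] yaw 0.77 F [ 0.5 -0.3 -1.6] w 0.0279
[[[0.0, 3.8, 1.9, 0.3, 0.2], [0.0, 3.8, 1.9, 0.3, 0.2], [0.0, 3.8, 1.9, 0.3, 0.2]]]
```

Emit:
carry_out(commands=[[[0, 3, 5, 1, 0], [0, 3, 1, 0, 0], [0, 0, 0, 0, 0]]])

```text
time: 19.98
position: [0.6391, 0.1322, 0.0253]
tool_rot: [0.486, 0.498, -0.507, 0.508]
ft_force: [0.3, -0.6, -1.4]
grip_width: 0.0276
```

```bash
python3 plan.py 0 .638,.132,.02,0.3,6
```

```text
t 19.98 pos [0.6391 0.1322 0.0253] yaw 0.79 F [ 0.3 -0.6 -1.4] w 0.0276
[[[0.0, 5.3, -1.0, -0.0, 0.5]]]
```

Emit:
carry_out(commands=[[[0, 5, -1, 0, 0], [0, 5, 0, 0, 0], [0, 4, 0, 0, 0]]])

```text
time: 20.23
position: [0.6403, 0.1318, 0.0121]
tool_rot: [0.488, 0.497, -0.505, 0.509]
ft_force: [-0.0, -0.3, -1.5]
grip_width: 0.028
```

Emit:
carry_out(commands=[[[0, 4, 0, 0, 0], [0, 3, 0, 0, 0], [0, 0, 0, 0, 0]]])

```text
time: 20.48
position: [0.6397, 0.1314, 0.0033]
tool_rot: [0.487, 0.498, -0.506, 0.509]
ft_force: [0.0, 0.9, -0.9]
grip_width: 0.028
```

Emit:
carry_out(commands=[[[0, 1.5, 0, 0, 0], [0, 1, 0, 0, 0]]])

```text
time: 20.65
position: [0.6397, 0.1312, 0.0029]
tool_rot: [0.487, 0.498, -0.506, 0.509]
ft_force: [-1.5, 0.2, 4.0]
grip_width: 0.0275
```

Emit:
carry_out(commands=[[[0.5, 0, 0, 0, 0], [0.5, 0, 0, 0, 0], [0.5, 0, 0, 0, 0], [0.5, 0, 0, 0, 0], [0.5, -15, 0, 0, 0], [0.5, -35, 0, 0, 0], [0.5, -38, 0, 0, 0], [0.5, -38, 0, 0, 0]]])

```text
time: 21.32
position: [0.6342, 0.1343, 0.1231]
tool_rot: [-0.482, -0.502, 0.511, -0.504]
ft_force: [0.7, 0.8, -0.1]
grip_width: 0.0439
```

```bash
python3 plan.py 0.5 .6,.13,.2,0; python3 - <<'E'
from h import *
b=snap('side','s8.png')[:,:,::-1]
cv2.imwrite('pics/v8.png',cv2.resize(b[120:208,305:415],(750,600),interpolation=cv2.INTER_CUBIC))
E
```

```text
t 21.32 pos [0.6342 0.1343 0.1231] yaw 0.76 F [ 0.7  0.8 -0.1] w 0.0439
[[[0.5, -25.0, -12.0, 2.0, 0.3], [0.5, -25.0, -12.0, 2.0, 0.3], [0.5, -25.0, -12.0, 2.0, 0.3]]]
```

View pics/v8.png

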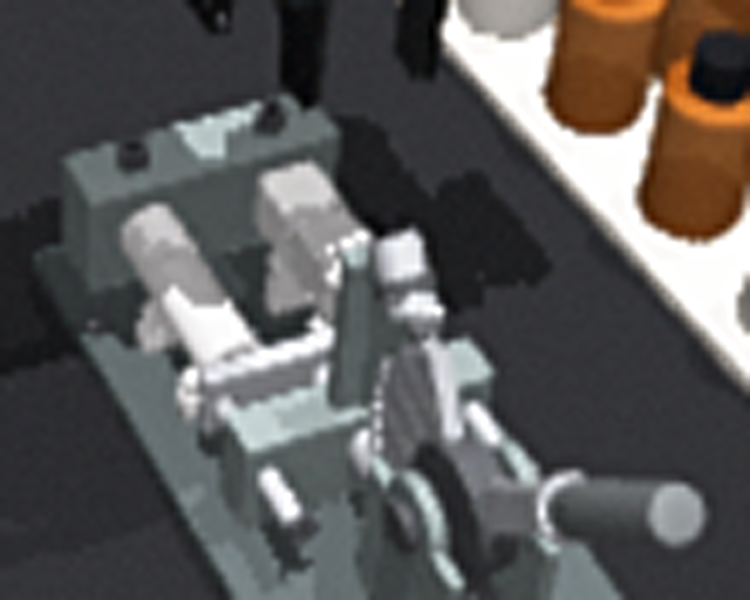

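Both parts lie in their saddles, in line with their clamped halves at crop (155,235) and (300,195). Now the lever: go up and over it with the fingers closing, then press the grip from above.

```bash
python3 plan.py 0 .62,.10,.225,0 .606,-.125,.225,0 .606,-.125,.185,0,30
```

```text
t 21.37 pos [0.6403 0.1351 0.1323] yaw 0.79 F [1.9 0.8 4.4] w 0.0435
[[[0.0, -30.0, -7.0, 13.0, 0.3], [0.0, -30.0, -7.0, 13.0, 0.3], [0.0, -30.0, -7.0, 13.0, 0.3], [0.0, 1.0, -2.0, 37.0, 0.0], [0.0, 1.0, -2.0, 37.0, 0.0], [0.0, 1.0, -2.0, 37.0, 0.0], [0.0, 1.0, -2.0, 37.0, 0.0], [0.0, 1.0, -2.0, 37.0, 0.0]]]
[[[0.0, 1.0, -2.0, 37.0, 0.0], [0.0, 20.0, 0.0, -1.0, 0.0], [0.0, 20.0, 0.0, -1.0, 0.0]]]
```

Emit:
carry_out(commands=[[[0, -30, -7, 13, 0], [0, -30, -7, 13, 0], [0, -30, -7, 13, 1], [0, 1, -2, 37, 0], [0, 1, -2, 37, 0], [0, 1, -2, 37, 0], [0, 1, -2, 37, 0], [0, 1, -2, 37, 0]]], force=40)

```text
time: 22.03
position: [0.6154, -0.0852, 0.2355]
tool_rot: [0.492, 0.493, -0.502, 0.513]
ft_force: [0.3, 0.6, 0.2]
grip_width: 0.0024
```

```bash
python3 plan.py 0 .606,-.125,.21,0 .606,-.125,.185,0,30
```

```text
t 22.03 pos [ 0.6154 -0.0852  0.2355] yaw 0.63 F [0.3 0.6 0.2] w 0.0024
[[[0.0, 13.0, -5.0, 19.0, 0.3], [0.0, 13.0, -5.0, 19.0, 0.3], [0.0, 25.0, -0.2, -0.7, 0.0]]]
```

Emit:
carry_out(commands=[[[0, 10, -4, 15, 0], [0, 10, -4, 12, 0], [0, 10, 0, 0, 0], [0, 0, 0, 0, 0]]])

```text
time: 22.37
position: [0.6085, -0.1248, 0.2061]
tool_rot: [0.495, 0.487, -0.505, 0.512]
ft_force: [-0.0, 0.4, -0.9]
grip_width: 0.0001
```

```bash
python3 plan.py 0 .606,-.122,.17,0,12;  python3 -c "
from h import *
print(Rn.from_quat(robot.get_obs()['tool_rot']).as_matrix().round(3).tolist())"
```

```text
t 22.37 pos [ 0.6085 -0.1248  0.2061] yaw 0.01 F [-0.   0.4 -0.9] w 0.0001
[[[0.0, 9.0, -1.0, -1.0, 0.0], [0.0, 9.0, -1.0, -1.0, 0.0], [0.0, 9.0, -1.0, -1.0, 0.0], [0.0, 9.0, -1.0, -1.0, 0.0]]]
[[0.015, 1.0, -0.0], [-0.035, 0.0, -0.999], [-0.999, 0.015, 0.035]]
```

Emit:
carry_out(commands=[[[0, 12, -1, -1, 0], [0, 12, -1, -1, 0], [0, 10, 0, 0, 0], [0, 5, 0, 0, 0], [0, 0, 0, 0, 0]]])

```text
time: 22.78
position: [0.6086, -0.1195, 0.1652]
tool_rot: [0.495, 0.488, -0.503, 0.513]
ft_force: [0.3, 0.0, 0.1]
grip_width: 0.0003
```

Emit:
carry_out(commands=[[[0, 4, 0, 0, 0], [0, 4, 0, 0, 0], [0, 0, 0, 0, 0]]])

```text
time: 23.03
position: [0.6103, -0.1179, 0.1588]
tool_rot: [0.495, 0.488, -0.502, 0.514]
ft_force: [-1.6, 2.3, 3.1]
grip_width: 0.0005
```

Emit:
carry_out(commands=[[[0, 5, -1, 3, 0], [0, 5, -1, 3, 0], [0, 5, -1, 3, 0], [0, 5, 0, 3, 0]]])

```text
time: 23.37
position: [0.6111, -0.1307, 0.1454]
tool_rot: [0.496, 0.486, -0.5, 0.518]
ft_force: [-3.3, 1.6, 5.2]
grip_width: 0.0001
```

Emit:
carry_out(commands=[[[0, 5, 0, 3, 0], [0, 5, 0, 3, 0]]])

```text
time: 23.53
position: [0.611, -0.1372, 0.1379]
tool_rot: [0.495, 0.485, -0.5, 0.518]
ft_force: [-2.9, 1.5, 5.8]
grip_width: 0.0007
```

```bash
cat > lev.py <<'E'
from h import *
def q(p,tz=.0365,piv=(-.0231,.085)):
    # outer lower finger edge on the top of an inclined 22 mm cylinder through the pivot
    from scipy.optimize import brentq
    out=[]
    for e in(-.0095,.0095):
        y=-(p[1]+e-piv[0]);z=p[2]+tz-piv[1]
        out.append(brentq(lambda th:z-(y*np.tan(th)+.011/np.cos(th)),-.8,1.2))
    return .8-min(out)
if __name__=='__main__':
    o=robot.get_obs();p=o['position'];print(o['time'],p.round(4),o['ft_force'].round(1),'q',round(q(p),3),Rn.from_quat(o['tool_rot']).as_matrix()[:,0].round(3))
    print([round(q(np.array(s)),3) for s in([.6,-.1179,.1588],)])
E
python3 lev.py
```

```text
23.5333 [ 0.611  -0.1372  0.1379] [-2.9  1.5  5.8] q 0.246 [ 0.029 -0.037 -0.999]
[0.059]
```

Emit:
carry_out(commands=[[[0, 4, -3, 2, 0], [0, 4, -2, 2, 0]]])

```text
time: 23.7
position: [0.6102, -0.1417, 0.1323]
tool_rot: [0.498, 0.483, -0.498, 0.521]
ft_force: [1.1, 3.4, 3.7]
grip_width: 0.0007
```

Emit:
carry_out(commands=[[[0, 4, -1, 1, 0]]])

```text
time: 23.78
position: [0.6107, -0.1434, 0.1294]
tool_rot: [0.498, 0.481, -0.497, 0.522]
ft_force: [-0.7, -0.1, 5.8]
grip_width: 0.0002
```

Emit:
carry_out(commands=[[[0, 4, 0, 1, 0]]])

```text
time: 23.87
position: [0.611, -0.1454, 0.1262]
tool_rot: [0.498, 0.481, -0.497, 0.523]
ft_force: [-2.0, -0.9, 6.9]
grip_width: 0.0005
```

Emit:
carry_out(commands=[[[0, 4, 0, 1, 0]]])

```text
time: 23.95
position: [0.6109, -0.1475, 0.123]
tool_rot: [0.497, 0.481, -0.498, 0.524]
ft_force: [-1.6, -0.5, 6.4]
grip_width: 0.0004
```

```bash
python3 lev.py
```

```text
23.95 [ 0.6109 -0.1475  0.123 ] [-1.6 -0.5  6.4] q 0.364 [ 0.043 -0.043 -0.998]
[0.059]
```

Emit:
carry_out(commands=[[[0, 4, 0, 0, 0]]])

```text
time: 24.03
position: [0.611, -0.1492, 0.1199]
tool_rot: [0.496, 0.48, -0.498, 0.524]
ft_force: [-1.9, -1.3, 8.3]
grip_width: 0.0006
```

Emit:
carry_out(commands=[[[0, 4, 0, 0, 0]]])

```text
time: 24.12
position: [0.6111, -0.1508, 0.1172]
tool_rot: [0.496, 0.479, -0.499, 0.525]
ft_force: [-2.5, 0.2, 14.0]
grip_width: 0.0005
```

Emit:
carry_out(commands=[[[0, 4, 0, 0, 0]]])

```text
time: 24.2
position: [0.611, -0.1523, 0.1147]
tool_rot: [0.495, 0.479, -0.499, 0.526]
ft_force: [-3.6, 0.7, 10.4]
grip_width: 0.0004
```

Emit:
carry_out(commands=[[[0, 4, 0, 0, 0]]])

```text
time: 24.28
position: [0.611, -0.1537, 0.1122]
tool_rot: [0.494, 0.478, -0.499, 0.527]
ft_force: [-2.8, -0.7, 9.3]
grip_width: 0.0003
```

Emit:
carry_out(commands=[[[0, 4, 0, 0, 0]]])

```text
time: 24.37
position: [0.611, -0.1552, 0.1094]
tool_rot: [0.493, 0.478, -0.5, 0.528]
ft_force: [-3.0, -1.3, 8.5]
grip_width: 0.0003
```

```bash
python3 lev.py
```

```text
24.3667 [ 0.611  -0.1552  0.1094] [-3.  -1.3  8.5] q 0.465 [ 0.044 -0.056 -0.997]
[0.059]
```

Emit:
carry_out(commands=[[[0, 4, 0, -1, 0]]])

```text
time: 24.45
position: [0.6111, -0.1562, 0.1064]
tool_rot: [0.492, 0.477, -0.5, 0.529]
ft_force: [-1.8, -2.0, 6.4]
grip_width: 0.0009
```

Emit:
carry_out(commands=[[[0, 4, 0, -1, 0]]])

```text
time: 24.53
position: [0.6113, -0.1572, 0.1032]
tool_rot: [0.491, 0.476, -0.501, 0.53]
ft_force: [-0.1, -1.2, 7.2]
grip_width: 0.0004
```

Emit:
carry_out(commands=[[[0, 4, 0, -1, 0]]])

```text
time: 24.62
position: [0.6114, -0.1584, 0.1002]
tool_rot: [0.49, 0.475, -0.501, 0.531]
ft_force: [-2.2, -2.4, 10.2]
grip_width: 0.0002
```

Emit:
carry_out(commands=[[[0, 4, 0, -1, 0]]])

```text
time: 24.7
position: [0.6115, -0.1596, 0.0976]
tool_rot: [0.489, 0.475, -0.502, 0.533]
ft_force: [-3.2, -0.1, 14.4]
grip_width: 0.0005
```

Emit:
carry_out(commands=[[[0, 4, 0, -1, 0]]])

```text
time: 24.78
position: [0.6115, -0.1606, 0.0954]
tool_rot: [0.488, 0.474, -0.503, 0.534]
ft_force: [-3.8, -0.0, 12.8]
grip_width: 0.0007
```

Emit:
carry_out(commands=[[[0, 4, 0, -1, 0]]])

```text
time: 24.87
position: [0.6114, -0.1615, 0.0931]
tool_rot: [0.487, 0.473, -0.503, 0.535]
ft_force: [-3.2, -0.7, 11.2]
grip_width: 0.0003
```

```bash
python3 lev.py
```

```text
24.8667 [ 0.6114 -0.1615  0.0931] [-3.2 -0.7 11.2] q 0.578 [ 0.046 -0.077 -0.996]
[0.059]
```

Emit:
carry_out(commands=[[[0, 4, 0, -2, 0]]])

```text
time: 24.95
position: [0.6115, -0.1622, 0.0908]
tool_rot: [0.485, 0.472, -0.504, 0.536]
ft_force: [-4.1, -4.6, 11.9]
grip_width: 0.0005
```

Emit:
carry_out(commands=[[[0, 4, 0, -2, 0]]])

```text
time: 25.03
position: [0.6115, -0.1631, 0.0885]
tool_rot: [0.484, 0.471, -0.504, 0.538]
ft_force: [-3.1, -3.7, 9.1]
grip_width: 0.0003
```

Emit:
carry_out(commands=[[[0, 4, 0, -2, 0]]])

```text
time: 25.12
position: [0.6114, -0.1641, 0.0859]
tool_rot: [0.482, 0.47, -0.505, 0.539]
ft_force: [-4.0, -3.2, 8.9]
grip_width: -0.0003
```

Emit:
carry_out(commands=[[[0, 4, 0, -2, 0]]])

```text
time: 25.2
position: [0.6114, -0.165, 0.083]
tool_rot: [0.481, 0.47, -0.506, 0.541]
ft_force: [-2.6, -2.9, 8.3]
grip_width: 0.0004
```

Emit:
carry_out(commands=[[[0, 4, 0, -2, 0]]])

```text
time: 25.28
position: [0.6114, -0.1658, 0.0802]
tool_rot: [0.479, 0.469, -0.507, 0.542]
ft_force: [-3.2, -2.4, 9.2]
grip_width: 0.0006
```

```bash
python3 lev.py
```

```text
25.2833 [ 0.6114 -0.1658  0.0802] [-3.2 -2.4  9.2] q 0.665 [ 0.047 -0.1   -0.994]
[0.059]
```

Emit:
carry_out(commands=[[[0, 4, 0, -2, 0]]])

```text
time: 25.37
position: [0.6115, -0.1665, 0.0778]
tool_rot: [0.478, 0.468, -0.507, 0.544]
ft_force: [-4.0, -0.9, 13.5]
grip_width: 0.0003
```

Emit:
carry_out(commands=[[[0, 4, 0, -2, 0]]])

```text
time: 25.45
position: [0.6116, -0.1671, 0.0758]
tool_rot: [0.477, 0.467, -0.508, 0.545]
ft_force: [-5.1, -0.3, 15.2]
grip_width: 0.0007
```

Emit:
carry_out(commands=[[[0, 4, 0, -2, 0]]])

```text
time: 25.53
position: [0.6116, -0.1675, 0.0739]
tool_rot: [0.475, 0.466, -0.508, 0.546]
ft_force: [-4.4, -1.1, 15.5]
grip_width: 0.0005
```

```bash
python3 lev.py
```

```text
25.5333 [ 0.6116 -0.1675  0.0739] [-4.4 -1.1 15.5] q 0.707 [ 0.049 -0.113 -0.992]
[0.059]
```

Emit:
carry_out(commands=[[[0, 4, 0, -2, 0]]])

```text
time: 25.62
position: [0.6118, -0.168, 0.072]
tool_rot: [0.474, 0.465, -0.509, 0.548]
ft_force: [-4.3, -1.6, 14.2]
grip_width: 0.0003
```

Emit:
carry_out(commands=[[[0, 4, 0, -2, 0]]])

```text
time: 25.7
position: [0.6119, -0.1685, 0.0701]
tool_rot: [0.473, 0.464, -0.509, 0.549]
ft_force: [-4.0, -1.0, 12.9]
grip_width: 0.0003
```

```bash
python3 lev.py
```

```text
25.7 [ 0.6119 -0.1685  0.0701] [-4.  -1.  12.9] q 0.732 [ 0.05  -0.12  -0.991]
[0.059]
```

Emit:
carry_out(commands=[[[0, 4, 0, -2, 0]]])

```text
time: 25.78
position: [0.612, -0.169, 0.068]
tool_rot: [0.472, 0.463, -0.51, 0.55]
ft_force: [-3.9, -2.0, 11.6]
grip_width: 0.0005
```

Emit:
carry_out(commands=[[[0, 4, 0, -2, 0]]])

```text
time: 25.87
position: [0.612, -0.1694, 0.0656]
tool_rot: [0.471, 0.462, -0.51, 0.552]
ft_force: [-3.0, -1.9, 10.3]
grip_width: 0.0004
```

```bash
python3 lev.py
```

```text
25.8667 [ 0.612  -0.1694  0.0656] [-3.  -1.9 10.3] q 0.761 [ 0.051 -0.128 -0.99 ]
[0.059]
```

Emit:
carry_out(commands=[[[0, 2, 0, -1, 0]]])

```text
time: 25.95
position: [0.612, -0.1698, 0.0646]
tool_rot: [0.47, 0.462, -0.511, 0.552]
ft_force: [-1.6, 1.1, 8.2]
grip_width: 0.0003
```

Emit:
carry_out(commands=[[[0, 2, 0, -1, 0]]])

```text
time: 26.03
position: [0.612, -0.17, 0.0637]
tool_rot: [0.469, 0.461, -0.511, 0.553]
ft_force: [-1.8, 1.5, 9.6]
grip_width: 0.0001
```

```bash
python3 lev.py; python3 - <<'E'
from h import *
for i in range(4):
    snap('top'); o=robot.get_obs();print(o['time'],o['position'].round(4),o['ft_force'].round(1))
E
```

```text
26.0333 [ 0.612  -0.17    0.0637] [-1.8  1.5  9.6] q 0.773 [ 0.052 -0.132 -0.99 ]
[0.059]
26.0833 [ 0.612  -0.1699  0.0635] [-1.8 -0.5  8.9]
26.1333 [ 0.612  -0.1699  0.0636] [-1.9 -0.1  9.5]
26.1833 [ 0.612  -0.1699  0.0636] [-1.1  0.8  7.9]
26.2333 [ 0.612  -0.1699  0.0636] [-0.8  0.3  8.4]
```

The hold is stable at about 8–9 N, past the third jump and down near its following minimum. I'll do one numeric check of the jaw and joints in the top image, then hand in.

```bash
python3 - <<'E'
from h import *
a0=cv2.imread('pics/top0.png').min(2).astype(int);a=snap('top')[:,:,::-1].min(2).astype(int)
np.set_printoptions(linewidth=250)
for n,r in(('bar',slice(145,149)),('mid',slice(156,161)),('rod',slice(167,171))):
    print(n,'before',a0[r,258:298].mean(0).round().astype(int));print(n,'now   ',a[r,258:298].mean(0).round().astype(int))
d=np.abs(a-a0)
for nm,(u,v) in dict(glue=(433,147),puck=(400,162),brush=(313,228),dish=(260,220),mandrel=(400,258),tub=(210,238),beaker=(193,187)).items():print(nm,d[v-8:v+8,u-8:u+8].mean().round(1),end=' ')
E
```

```text
bar before [249 249 249 250 251 234 160 152 238 253 232 163 124 122 124 124 124 124 124 123 119 158 240 251 218 148 120  96 114 192 224 217 158 114 111 111  90  86 118 138]
bar now    [240 240 240 241 237 221 228 238 240 240 240 240 239 239 239 238 238 239 238 238 238 238 238 236 223 204 204 200 147 101  98 100 102 101 102  99  79  75 105 124]
mid before [119 118 118 118 118 118 117 119 122 118 115 119 123 124 124 125 125 125 124 125 124 124 123 117 115 121 125 117 125 193 227 224 170 154 167 163 134 113 114 115]
mid now    [107 106 106 106 106 106 104 104 104 102 101 104 106 107 107 109 110 110 110 110 109 110 109  98  98 155 199 204 161 143 150 147 144 156 162 158 136 112 103 103]
rod before [248 248 248 248 250 249 199 132 162 210 216 166 126 122 125 125 125 126 126 125 123 128 162 206 209 157 123 117 107 150 213 230 170 119 122 130 118 102 114 152]
rod now    [ 74  76  82  84  84  83  82  82  81  81  81  80  80  80  78  78  77  76  75  74  73  70  70  70  72  71  77  85  78  72  78  86  92  98 102 104  97  85 101 138]
glue 11.2 puck 9.6 brush 96.0 dish 167.2 mandrel 11.5 tub 9.3 beaker 12.6
```

```bash
python3 lev.py; python3 -c "
from rig import robot
print(robot.hand_in())"; python3 lev.py
```

```text
26.2833 [ 0.612  -0.1699  0.0636] [-1.  -0.4  9.2] q 0.774 [ 0.052 -0.132 -0.99 ]
[0.059]
the job is handed in; nothing more can be done
None
the job is handed in; nothing more can be done
```

I laid the rod in the V saddles and the bar in the square saddles and let both go. I then pressed the lever down through three clicks and handed in at 26.3 s while still holding it. No verdict came back.

**Last checks:**
- **Lever:** I felt three force jumps, to about 14, 14 and 15.5 N. I stopped near the force minimum after the third, with a steady hold of 8–9 N. My geometric estimate of the joint is 0.77 rad, and the finger model behind it is rough.
- **Jaw and joints:** In the top image the jaw moved about 12 mm and stopped. The bar runs on from its clamped half with no visible gap. The rod was hidden by the arm in that image. I infer it is shut because it is the same length and sits under the same jaw; I last saw it in line before pressing.
- **Bystanders:** The glue, puck, mandrel, tub and beaker look unchanged in the top image. The brush and dish gave large differences there, most likely because the arm was over them, so I could not confirm those two.

**What disagreed or went wrong:**
- **Height reading:** The reported tool height was about 36 mm too low. Because of this my first grasp closed above the rod without moving it. I found the offset by touching the bench (a brief 77 N at the wrist) and corrected every height after that.
- **Tool tilt:** The tool leaned about 8° by the end of the lever push.
- **Pictures:** I viewed 13, which is over the budget of 10.

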